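Moisture reading of a moss planter with a gauge rod

TASK

Take a moisture reading of the moss planter: pick the gauge rod off its wooden cradle by its black handle, slide it tip first down the sloping orange guide tube until its brass collar stops against the mouth, then draw it right out again. Finish while still holding the rod by its handle, motionless and level, with its yellow tip in the air about 10 cm above the white reading card; do not put it down or let go. Leave the other things on the table where they are.

Things in the scene. Friction and masses are not known exactly. Their poses are not given: they have to be found in the camera images.
- gauge_rod: Gauge rod, about 110 g, loose, lying level on the cradle. Origin: centre of its black square handle (70 mm long, 20 x 20 mm section); local +x runs along the axis to the tip at x = 165, z is up in the cradle. Wire ring behind the handle to x = -64. Handle to x = 35, 10 mm round neck, brass collar disc 42 mm across from x = 52 to 60, then 10 mm round rod, the last 43 mm yellow with black lines.
- rod_tip (a point): The rod's rounded end, on the rod axis, 165 mm from the handle's centre.
- collar_face (a point): Centre of the collar's face that looks to the tip (60 mm from the handle's centre); it comes to rest on the tube's mouth.
- guide_tube: Fixed orange guide tube in the planter, axis sloping 40 degrees from horizontal, mouth up, 140 mm above the table. Origin: centre of the mouth's rim; local z runs along the axis out of the tube, so the rod goes in along -z. 125 mm long; bore 15 mm, widening over the last 25 mm into a funnel 33 mm wide inside, 40 mm outside at the mouth.
- planter: Fixed planter: grey round tub 210 mm across, 75 mm high, moss to 80 mm. Origin: on the table, straight under the mouth of the guide tube; local x is the horizontal direction in which the tube leans out; the tub's centre is at local x = -155. A thin steel post stands under the tube.
- cradle: Fixed wooden cradle: base 190 x 70 x 12 mm (local x -60 to 130) and two notched plates 8 mm thick, at x = -28 (under the handle's rear, 40 mm wide, 75 mm high) and x = 100 (30 mm wide, 80 mm high). Origin: on the table under the handle's centre; x points as the rod's tip does; rod axis 75 mm above the table. The handle's middle is free at both sides and below. Lift the rod straight up.
- reading_card: White reading card with five colour patches, fixed flat on the table, 140 mm (local x) by 100 mm (local y), 3 mm thick. Origin: centre of its underside.
- moss_jar: Bystander: closed green glass jar with wooden lid, 72 mm across, 95 mm high. Origin: centre of its underside.
- tumbler: Bystander: glass tumbler, 68 mm across, 100 mm high. Origin: centre of its underside.
- white_bowl: Bystander: white bowl, 100 mm across, 40 mm high. Origin: centre of its underside.
- scissors: Bystander: green-handled scissors lying flat, 175 mm long (local x), 85 mm wide, 10 mm high. Origin: near the middle, on the table.
- clay_pot: Bystander: terracotta pot with moss, 90 mm across, 90 mm high. Origin: centre of its underside.
Mind the look-alikes: they are no part of the job. Of the things shaped like the reading_card, the white one is meant.

How it is judged:
By the outcome, as a careful person would: the job done as asked, in the order asked, and still so for the second after the job is handed in, while the arm keeps its last pose, push and grip.
It also fails if it takes over 61 s, if anything falls off the work surface, if the arm or the gripper's body presses on something with over 40 N, if the wrist force passes 120 N, or if a joint passes its speed limit or range.

ROBOT

A 6-joint arm with a two-finger parallel gripper is mounted at the origin on the work surface. World frame = base frame: x ahead of the robot, y to its left, z up, the work surface at z = 0. Lengths are in m, angles in rad, forces in N, time in s.
With the tool pointing down it reaches from about 0.325 to 0.85 m from the base axis. Payload 4.4 kg.
Tool frame: the origin (TCP) lies at the very end of the fingers, on their centre line; the grasp point (between the pads) lies 19 mm behind it (hold_point_z is the distance from the TCP to the grasp point, in m); x points along the fingers, y is the direction in which the jaws open and shut, and the axes are right-handed (so a half turn about x gives the same grasp; the last joint's range is limited). The gripper opens to 94 mm and grips with 3 to 60 N. Pads are 16 mm wide; open, the fingers measure 119 mm over their backs; the gripper's body (75 mm by 177 mm) begins 78 mm behind the grasp point.
Start: joints at [-1.419, 0.207, 1.542, -0, 1.393, -0.15], TCP at [0.171, -0.549, 0.205] pointing down, gripper open.
Joint ranges: [-2.73, 2.73], [-0.86, 2.22], [0.23, 2.46], [-1.11, 4.25], [0.08, 2.63], [-2.82, 2.82]. Speed limits (rad/s): [2.79, 2.79, 3.14, 3.14, 3.14, 3.14].

INTERFACE

Orientations are given as a unit quaternion [x, y, z, w].
In Python, from plant import * gives the robot as it stands.
- The arm moves only by the tool servo_tool, never from a script. Its argument "rows" is a list of rows, each an object with "dp": the shift along the tool's x, y, z in mm, a list of three; "twist": the turn about the tool's x in degrees. In form: [{"dp": [dx, dy, dz], "twist": twist}, ...]. A call has 1 to 20 rows; each row is the pose to reach, as a shift and turn from the pose commanded when the call began, along the tool's axes at that moment; what a row does not reach only later rows make up. A row lasts 1/8 s, in which the tool goes at most 62.5 mm and 10.7 degrees, less where a joint would pass 70% of its speed; a pose out of reach is approached as far as the arm can. A call with a gripper value outside its range is refused whole. "hand" is the finger opening in mm, from 0 to 94, set as the call begins (left out, the last holds). The fingers move at their own pace and stop on an object; "newtons" is the grip in N (left out, the last holds). Time passes only in rows, so rows that repeat a pose let the fingers close. It gives the time, the measured TCP pose, the force and the opening at its end, in the units of the state.
- state(): the state, without advancing time (a new reading comes with each control period).
- snapshot(name): name is "scene" or "top" or "wrist"; returns a dict with "pixels" (400x640x3 uint8, red, green, blue), "range_z" (400x640 float32, m along the optical axis (not along the pixel's ray), 0 where there is no reading), "fx", "fy", "cx", "cy" (pixels), "k1" (the pictures are not rectified: a ray, as slopes to the right and down, at radius r is drawn at 1 + k1 r^2 times it, then the intrinsics apply), "T" (4x4, takes a point from camera to world coordinates); the wrist camera has in their place "T_tool_cam" (4x4, takes a point from camera to tool coordinates, whose origin is the TCP and whose axes are the tool frame's). Camera axes: x right, y down, z forward; pixel columns grow to the right and rows downward; lengths in m; the calibration is good to about 2 mm. A picture is of the moment at which its call begins: read the wrist's pose just before it.
- hand_in(): hands the job in, once; it reports no verdict.
The state is a dict: "time": time; "qpos": joint angles; "joint_vel": joint speeds; "tau": joint torques, N m; "tool_pos": TCP position; "tool_rot": TCP orientation; "wrist_force": force on the tool from outside, world axes, zero at the start; "torque": the same for the moment, N m; "grip_width": finger opening in m.
Only numpy, scipy, OpenCV 4.12 (cv2) and the standard library are available. Lean on these libraries where they do the work, as an engineer would, in place of code of your own. Each camera call takes 0.05 s, during which the arm holds its last target.

## Working session

There is one attempt and no reset: what is moved stays moved. The work goes in short steps, Python scripts to look and compute and a tool call to move; the robot and the scene stay as the last step left them, time stands still between calls to the robot, and variables do not carry over. Pictures are saved under pics/ and viewed, and the job is handed in when it is done.

Besides the shell and the picture viewer there is one more tool, called after ">>>" as name(argument=value, ...) on one line, values as JSON. servo_tool: Moves the arm, as the interface text tells. Its arguments: {"type":"object","properties":{"rows":{"type":"array","items":{"type":"object","properties":{"dp":{"type":"array","items":{"type":"number"}},"twist":{"type":"number"}}}},"hand":{"type":"number"},"newtons":{"type":"number"}},"required":["rows"]}

```bash
ls; mkdir -p pics; python3 - <<'E'
from plant import *
import cv2,numpy as np
print(state())
for n in ["scene","top"]:
    s=snapshot(n); cv2.imwrite(f"pics/{n}0.png",s["pixels"][:,:,::-1]); np.savez(f"{n}0.npz",**s)
    print(n,s["fx"],s["fy"],s["cx"],s["cy"],s["k1"],s["T"])
E
```

```text
pics
{'time': 0.0, 'qpos': array([-1.41848495e+00,  2.07426426e-01,  1.54290653e+00, -2.65281457e-05,
        1.39348993e+00, -1.50508658e-01]), 'joint_vel': array([-0.00080536,  0.00053139,  0.00027438,  0.00110292,  0.00034845,
       -0.00048536]), 'tau': array([ 1.39538006e-03, -3.70874262e+01, -2.81414205e+01,  7.00050825e-02,
        3.62542283e-02, -1.66048271e-04]), 'tool_pos': array([ 0.17132758, -0.54805773,  0.20430965]), 'tool_rot': array([-0.69900642, -0.10744453,  0.6990263 , -0.10586753]), 'wrist_force': array([-0.42789399, -0.60089918, -0.74620235]), 'torque': array([-0.04202766, -0.01444822, -0.03722314]), 'grip_width': 0.09374662803394962}
scene 371.7491212149797 371.7491212149797 319.24576004952917 202.79045702508205 -0.05219522127930419 [[-0.79872157  0.42776434 -0.42315663  0.98038983]
 [ 0.60146123  0.58744887 -0.54143163  0.57743532]
 [ 0.01697774 -0.68696542 -0.72649175  0.83079745]
 [ 0.          0.          0.          1.        ]]
top 454.92385840606573 454.92385840606573 314.4560471156922 199.47346304677373 -0.07632111785442265 [[ 0.00752358 -0.99243817  0.12251477  0.37937649]
 [-0.99978728 -0.00981841 -0.01813811  0.05918769]
 [ 0.01920385 -0.12235225 -0.99230093  1.53027918]
 [ 0.          0.          0.          1.        ]]
```

View pics/scene0.png

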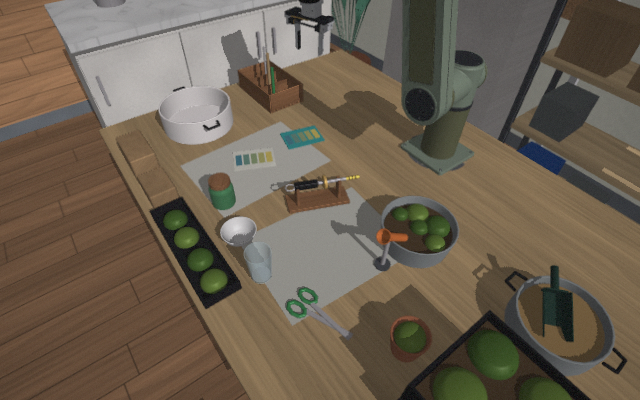

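View pics/top0.png

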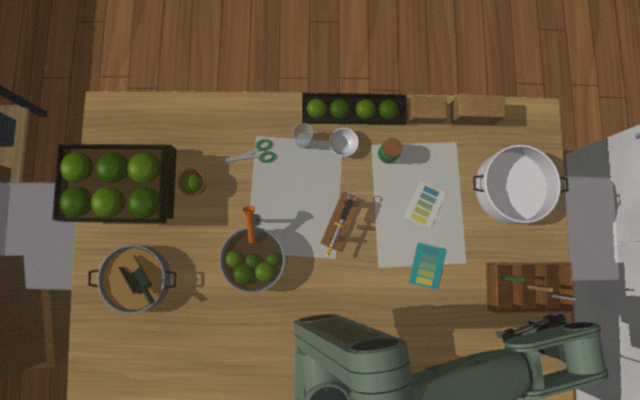

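The top view shows the rod on its cradle at about (340,225), with the handle towards (348,208) and the yellow tip at (329,250). The orange tube is at (249,220), the white card at (425,205) and the teal look-alike card at (428,266). The pen box at (530,285) holds rod-like sticks. I choose the rod on the cradle and check it in close crops.

```bash
cat > h.py <<'E'
import numpy as np, cv2
def ray(s,u,v):
    K=np.array([[s["fx"],0,s["cx"]],[0,s["fy"],s["cy"]],[0,0,1]],float)
    p=cv2.undistortPoints(np.array([[[u,v]]],float).reshape(-1,1,2) if np.isscalar(u) else np.stack([u,v],-1).reshape(-1,1,2).astype(float),K,np.array([float(s["k1"]),0,0,0,0]))
    p=p.reshape(-1,2); return np.c_[p,np.ones(len(p))]
def cloud(s,T=None):
    T=s["T"] if T is None else T
    v,u=np.mgrid[0:400,0:640]; r=ray(s,u.ravel(),v.ravel())*s["range_z"].reshape(-1,1)
    P=r@T[:3,:3].T+T[:3,3]; P[s["range_z"].ravel()==0]=np.nan
    return P.reshape(400,640,3)
def proj(s,P,T=None):
    T=s["T"] if T is None else T
    P=np.atleast_2d(P); c=(P-T[:3,3])@T[:3,:3]; a=c[:,:2]/c[:,2:]; r2=(a**2).sum(1,keepdims=True)
    a=a*(1+s["k1"]*r2); return np.c_[a[:,0]*s["fx"]+s["cx"],a[:,1]*s["fy"]+s["cy"]]
def crop(s,x0,y0,x1,y1,k,name):
    cv2.imwrite(name,cv2.resize(s["pixels"][y0:y1,x0:x1,::-1],None,fx=k,fy=k,interpolation=cv2.INTER_CUBIC))
E
python3 - <<'E'
from h import *
t=dict(np.load("top0.npz")); s=dict(np.load("scene0.npz"))
crop(t,300,170,460,290,5,"pics/t1.png"); crop(s,230,130,420,280,4,"pics/s1.png")
crop(t,200,190,300,290,6,"pics/t2.png")
for n,d in(("top",t),("scene",s)):
    C=cloud(d); hsv=cv2.cvtColor(d["pixels"],cv2.COLOR_RGB2HSV)
    m=(hsv[...,0]<14)&(hsv[...,1]>190)&(hsv[...,2]>120)&(C[...,2]>.05)&(C[...,2]<.2)&(C[...,0]>.2)
    print(n,m.sum(),np.nanmin(C[m],0),np.nanmax(C[m],0))
    w=(C[...,2]>.06)&(C[...,2]<.1)&(np.abs(C[...,0]-.5)<.25)&(C[...,1]>-.15)&(C[...,1]<.1)
    print(w.sum(),np.nanmean(C[w],0))
for u,v in((425,205),(428,266),(340,142),(303,133),(390,150),(192,181),(255,155),(350,204),(330,248),(254,260)): print(u,v,cloud(t)[v,u].round(3))
E
```

```text
top 128 [0.42068009 0.22267848 0.06773145] [0.53007395 0.25015826 0.15991599]
390 [ 0.51228125 -0.04306443  0.08206181]Traceback (most recent call last):
  File "<stdin>", line 8, in <module>
    res = np.fmin.reduce(a, axis=axis, out=out, **kwargs)
ValueError: zero-size array to reduction operation fmin which has no identity
```

View pics/t1.png

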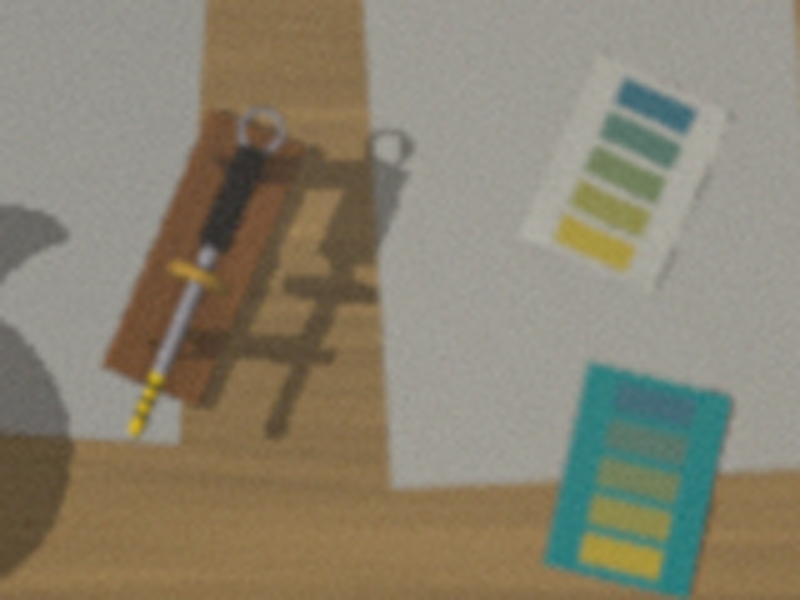

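View pics/s1.png

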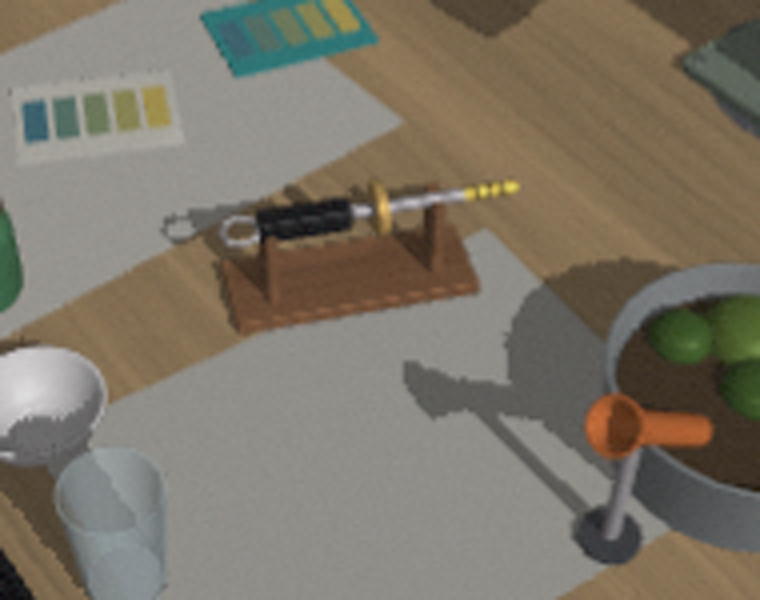

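View pics/t2.png

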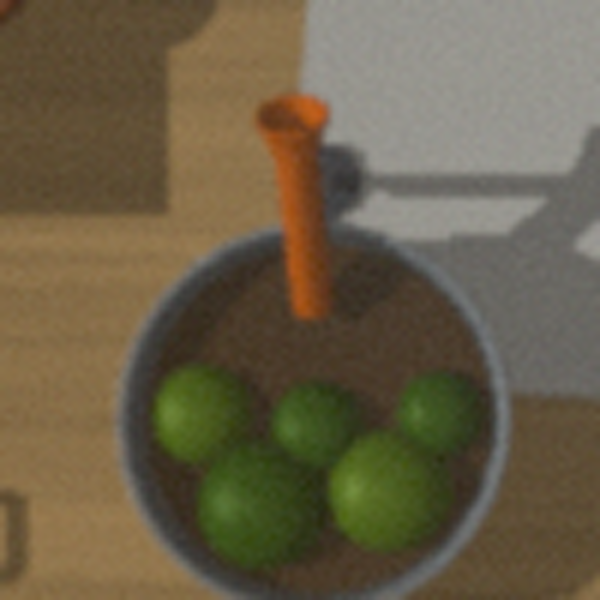

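The crops confirm it. The black-handled rod with the brass collar and yellow tip lies on the cradle, with the handle at t1 (233,200) and the tip at (135,430). The white card is at t1 (625,170) and the teal look-alike at (640,480). The tube mouth is at t2 (293,115) and leans out to +x. Next come the coordinates.

```bash
python3 - <<'E'
from h import *
from scipy.spatial.transform import Rotation as R
t=dict(np.load("top0.npz")); s=dict(np.load("scene0.npz"))
print(R.from_quat([-0.69900642, -0.10744453,  0.6990263 , -0.10586753]).as_matrix().round(3))
def at(d,u,v,z):
    r=(ray(d,u,v)@d["T"][:3,:3].T)[0]; o=d["T"][:3,3]; return (o+r*(z-o[2])/r[2]).round(4)
# top crop t1: px=300+x/5
f=lambda x,y:(300+x/5-.4,170+y/5-.4)
for n,p,z in(("hrear",(252,150),.075),("hfront",(214,247),.075),("collar",(195,276),.075),("tip",(135,432),.075)): print("top",n,at(t,*f(*p),z))
g=lambda x,y:(230+x/4-.4,130+y/4-.4)
for n,p,z in(("hrear",(259,223),.075),("hfront",(352,217),.075),("collar",(381,207),.075),("tip",(518,187),.075)): print("scene",n,at(s,*g(*p),z))
for n,p in (("c1",(600,57)),("c2",(728,118)),("c3",(655,290)),("c4",(522,238))): print("card",at(t,*f(*p),.003))
q=lambda x,y:(200+x/6-.4,190+y/6-.4)
# mouth ellipse
for n,p,z in (("mouthL",(258,117),.14),("mouthR",(328,117),.14),("bot",(310,305),.075)): print("top",n,at(t,*q(*p),z))
print("scene mouth", at(s,*g(616,428),.14))
C=cloud(t)
for u,v in((425,205),(428,266),(340,142),(303,133),(390,150),(192,181),(345,213)): print(u,v,C[v,u].round(3))
E
```

```text
[[-0.     0.298 -0.954]
 [ 0.002 -0.954 -0.298]
 [-1.    -0.002 -0.   ]]
top hrear [ 0.5598 -0.0822  0.075 ]
top hfront [ 0.4967 -0.0577  0.075 ]
top collar [ 0.478  -0.0455  0.075 ]
top tip [ 0.3783 -0.0074  0.075 ]
scene hrear [ 0.5568 -0.0848  0.075 ]
scene hfront [ 0.498  -0.0499  0.075 ]
scene collar [ 0.4742 -0.0459  0.075 ]
scene tip [ 0.3772 -0.0027  0.075 ]
card [ 0.6354 -0.329   0.003 ]
card [ 0.5941 -0.4171  0.003 ]
card [ 0.4757 -0.3635  0.003 ]
card [ 0.5104 -0.2728  0.003 ]
top mouthL [0.5191 0.2541 0.14  ]
top mouthR [0.5194 0.2182 0.14  ]
top bot [0.4256 0.233  0.075 ]
scene mouth [0.5211 0.2404 0.14  ]
425 205 [ 0.553 -0.348 -0.003]
428 266 [ 0.347 -0.35   0.011]
340 142 [ 0.768 -0.055  0.005]
303 133 [0.799 0.073 0.002]
390 150 [ 0.722 -0.212  0.091]
192 181 [0.613 0.426 0.091]
345 213 [ 0.514 -0.064  0.093]
```

>>> servo_tool(rows=[{"dp": [0, -15, -21], "twist": 2}, {"dp": [0, -45, -62], "twist": 5}, {"dp": [0, -85, -117], "twist": 10}, {"dp": [0, -125, -172], "twist": 14}, {"dp": [0, -165, -227], "twist": 19}, {"dp": [0, -205, -282], "twist": 24}, {"dp": [0, -245, -337], "twist": 28}, {"dp": [0, -285, -392], "twist": 33}, {"dp": [0, -320, -440], "twist": 37}, {"dp": [0, -342, -471], "twist": 39}, {"dp": [0, -351, -483], "twist": 40}, {"dp": [0, -351, -483], "twist": 40}, {"dp": [0, -351, -483], "twist": 40}])

```text
time: 1.72
tool_pos: [0.5271, -0.0704, 0.205]
tool_rot: [-0.693, 0.139, 0.694, 0.139]
wrist_force: [-0.1, 0.2, -0.2]
grip_width: 0.094
```

```bash
cat > look.py <<'E'
from plant import *
from h import *
from scipy.spatial.transform import Rotation as R
def wrist(name):
    st=state(); s=snapshot("wrist"); T=np.eye(4); T[:3,:3]=R.from_quat(st["tool_rot"]).as_matrix(); T[:3,3]=st["tool_pos"]
    s["T"]=T@s["T_tool_cam"]; s["TT"]=T
    np.savez(name+".npz",**s); cv2.imwrite(f"pics/{name}.png",s["pixels"][:,:,::-1]); return st,s
E
python3 - <<'E'
from look import *
st,s=wrist("w1"); print(st["time"],st["tool_pos"],s["TT"][:3,:3].round(3),s["T_tool_cam"].round(3),s["fx"])
E
```

```text
1.725 [ 0.52707261 -0.07042351  0.20502065] [[-0.001 -0.385 -0.923]
 [-0.    -0.923  0.385]
 [-1.     0.001  0.001]] [[-0.    -0.276  0.961 -0.18 ]
 [ 1.     0.001  0.    -0.001]
 [-0.001  0.961  0.276 -0.08 ]
 [ 0.     0.     0.     1.   ]] 296.5709133330271
```

View pics/w1.png

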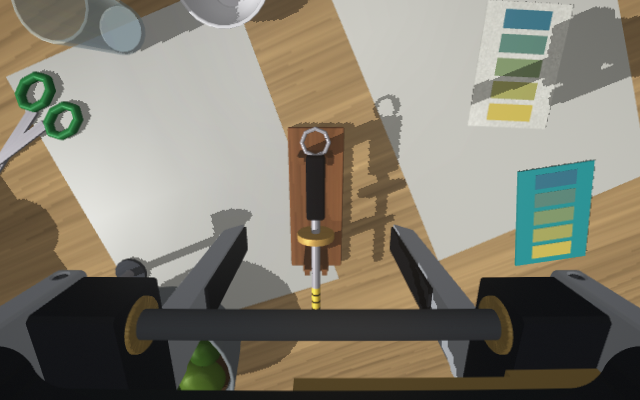

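The wrist view shows the rod under the gripper and parallel to tool z. The handle runs from (315,156) to (316,220), the collar is at (315,236) and the tip at about (316,305).

```bash
python3 - <<'E'
from look import *
s=dict(np.load("w1.npz"))
def at(d,u,v,z):
    r=(ray(d,u,v)@d["T"][:3,:3].T)[0]; o=d["T"][:3,3]; return o+r*(z-o[2])/r[2]
Rt=s["TT"]
C=cloud(s); px=s["pixels"].astype(int).sum(2)
m=np.zeros((400,640),bool); m[150:224,300:332]=True
m&=(px<150)&(C[...,2]>.06)&(C[...,2]<.1)
P=C[m]; L=(P-Rt[:3,3])@Rt[:3,:3]
print(m.sum(),"handle tool min/max",np.percentile(L,[1,50,99],axis=0).round(4), "world z",np.percentile(P[:,2],[5,50,95]))
v,u=np.nonzero(m); print("px",u.min(),u.max(),v.min(),v.max())
for n,p,z in(("rear",(315.5,155.5),.085),("front",(316,219.5),.085)):
    q=at(s,*p,z); print(n,q.round(4),((q-Rt[:3,3])@Rt[:3,:3]).round(4))
crop(s,270,110,370,320,3,"pics/w1c.png")
E
```

```text
1196 handle tool min/max [[ 0.1179 -0.0131 -0.0351]
 [ 0.1196 -0.0037 -0.0042]
 [ 0.1385  0.0059  0.0316]] world z [0.08354202 0.08541262 0.08661992]
px 306 331 155 219
rear [ 0.5612 -0.0814  0.085 ] [ 0.12   -0.0032 -0.0359]
front [ 0.4973 -0.0551  0.085 ] [ 0.1201 -0.0027  0.0332]
```

View pics/w1c.png

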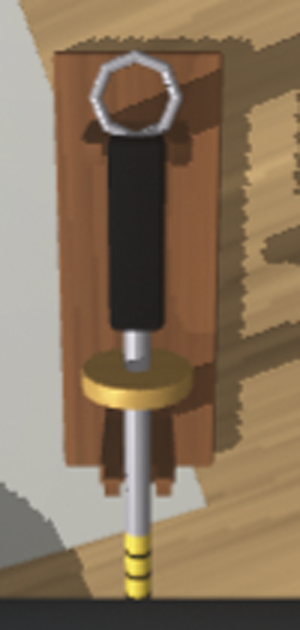

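>>> servo_tool(rows=[{"dp": [15, -3, -1], "twist": 0}, {"dp": [50, -3, -1], "twist": 0}, {"dp": [90, -3, -1], "twist": 0}, {"dp": [125, -3, -1], "twist": 0}, {"dp": [143, -3, -1], "twist": 0}, {"dp": [149, -3, -1], "twist": 0}, {"dp": [149, -3, -1], "twist": 0}])

```text
time: 2.65
tool_pos: [0.5304, -0.0678, 0.0569]
tool_rot: [0.694, -0.139, -0.693, -0.139]
wrist_force: [0.1, 0.3, -0.5]
grip_width: 0.094
```

>>> servo_tool(rows=[{"dp": [0, 0, 0], "twist": 0}, {"dp": [0, 0, 0], "twist": 0}, {"dp": [0, 0, 0], "twist": 0}, {"dp": [0, 0, 0], "twist": 0}, {"dp": [0, 0, 0], "twist": 0}, {"dp": [0, 0, 0], "twist": 0}], hand=10, newtons=20)

```text
time: 3.4
tool_pos: [0.5298, -0.0674, 0.0564]
tool_rot: [-0.693, 0.139, 0.693, 0.139]
wrist_force: [-0.0, 0.3, -0.5]
grip_width: 0.0376
```

>>> servo_tool(rows=[{"dp": [0, 0, 0], "twist": 0}, {"dp": [0, 0, 0], "twist": 0}, {"dp": [0, 0, 0], "twist": 0}, {"dp": [0, 0, 0], "twist": 0}, {"dp": [0, 0, 0], "twist": 0}])

```text
time: 4.03
tool_pos: [0.5299, -0.0674, 0.0564]
tool_rot: [-0.693, 0.139, 0.693, 0.139]
wrist_force: [-0.2, 0.1, 0.2]
grip_width: 0.0199
```

>>> servo_tool(rows=[{"dp": [-4, 0, 0], "twist": 0}, {"dp": [-15, 0, 0], "twist": 0}, {"dp": [-35, 0, 0], "twist": 0}, {"dp": [-65, 0, 0], "twist": 0}, {"dp": [-95, 0, 0], "twist": 0}, {"dp": [-125, 0, 0], "twist": 0}, {"dp": [-144, 0, 0], "twist": 0}, {"dp": [-150, 0, 0], "twist": 0}, {"dp": [-150, 0, 0], "twist": 0}])

```text
time: 5.15
tool_pos: [0.5299, -0.0674, 0.2067]
tool_rot: [0.694, -0.139, -0.693, -0.139]
wrist_force: [0.3, 0.1, -2.0]
grip_width: 0.02
```

```bash
python3 - <<'E'
from look import *
st,s=wrist("w2"); print(st["time"],st["tool_pos"],st["wrist_force"],st["torque"],st["grip_width"])
c=snapshot("scene"); crop(c,230,90,450,255,3.6,"pics/s2.png")
np.savez("s2.npz",**c)
E
```

```text
5.15 [ 0.52990006 -0.06736897  0.20670514] [ 0.31364385  0.11130811 -2.02919199] [ 0.03852592  0.02778916 -0.0121257 ] 0.019997590552775966
```

View pics/w2.png

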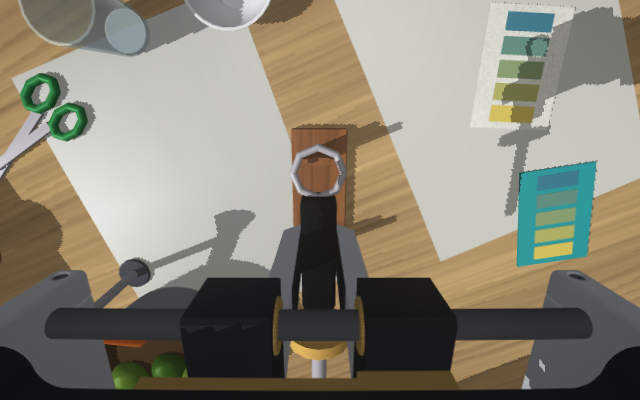

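View pics/s2.png

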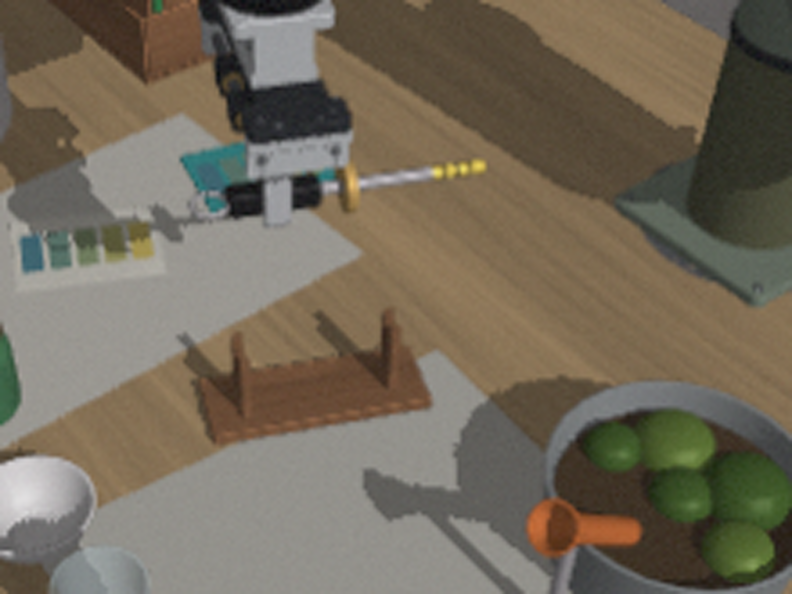

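The scene crop shows the rod level in the jaws, handle centred between the fingers at (275,195) and tip at (480,166), with the cradle empty. Next I measure the tube's axis.

```bash
python3 - <<'E'
from h import *
t=dict(np.load("top0.npz")); s=dict(np.load("scene0.npz"))
def at(d,u,v,z):
    r=(ray(d,u,v)@d["T"][:3,:3].T)[0]; o=d["T"][:3,3]; return (o+r*(z-o[2])/r[2])
for n,d in(("top",t),("scene",s)):
    hsv=cv2.cvtColor(d["pixels"],cv2.COLOR_RGB2HSV); C=cloud(d)
    m=(hsv[...,0]<14)&(hsv[...,1]>150)&(hsv[...,2]>70)
    reg=np.zeros_like(m)
    if n=="top": reg[200:246,235:265]=1
    else: reg[225:250,370:415]=1
    m&=reg
    v,u=np.nonzero(m); P=C[m]; ok=P[:,2]>.06
    print(n,m.sum(),u.min(),u.max(),v.min(),v.max(),np.nanmin(P[ok],0).round(3),np.nanmax(P[ok],0).round(3))
    # narrow part axis by slices in x
    for a in np.arange(.42,.54,.01):
        q=P[ok&(P[:,0]>a)&(P[:,0]<a+.01)]
        if len(q)>2: print(round(a+.005,3),len(q),((q[:,1].min()+q[:,1].max())/2).round(4),np.ptp(q[:,1]).round(3),q[:,2].max().round(4))
    # rim of tub
    m2=(np.abs(C[...,2]-.075)<.006)&(np.hypot(C[...,0]-.37,C[...,1]-.23)<.13)
    Q=C[m2]; c=np.array([.37,.23]); 
    from scipy.optimize import least_squares
    f=least_squares(lambda p:np.hypot(Q[:,0]-p[0],Q[:,1]-p[1])-.102,c,loss="soft_l1",f_scale=.002); print("tub",len(Q),f.x.round(4))
    crop(d,u.min()-8,v.min()-8,u.max()+8,v.max()+8,12,f"pics/tube_{n}.png"); print("origin",u.min()-8,v.min()-8)
E
```

```text
top 265 243 254 206 243 [0.421 0.221 0.065] [0.53  0.253 0.16 ]
0.425 17 0.2328 0.016 0.0804
0.435 26 0.2339 0.02 0.0868
0.445 18 0.2331 0.02 0.0969
0.455 19 0.2349 0.022 0.107
0.465 25 0.2344 0.019 0.1132
0.475 18 0.2349 0.016 0.1237
0.485 23 0.2361 0.02 0.1287
0.495 22 0.2358 0.019 0.1402
0.505 27 0.2366 0.023 0.1599
0.515 23 0.2369 0.032 0.1545
0.525 31 0.2366 0.028 0.1382
0.535 3 0.2396 0.013 0.1286
tub 923 [0.4088 0.2276]
origin 235 198
scene 325 377 407 228 243 [0.42  0.22  0.061] [0.532 0.258 0.154]
0.425 11 0.2369 0.014 0.0761
0.435 14 0.2392 0.011 0.0861
0.445 17 0.2395 0.011 0.094
0.455 12 0.2408 0.011 0.1028
0.465 18 0.2421 0.013 0.1105
0.475 20 0.2395 0.017 0.1199
0.485 22 0.2388 0.02 0.1286
0.495 30 0.2381 0.021 0.1371
0.505 57 0.239 0.029 0.1538
0.515 58 0.2387 0.038 0.1517
0.525 45 0.2381 0.034 0.1382
0.535 5 0.2393 0.01 0.1281
tub 913 [0.4026 0.2214]
origin 369 220
```

View pics/tube_top.png

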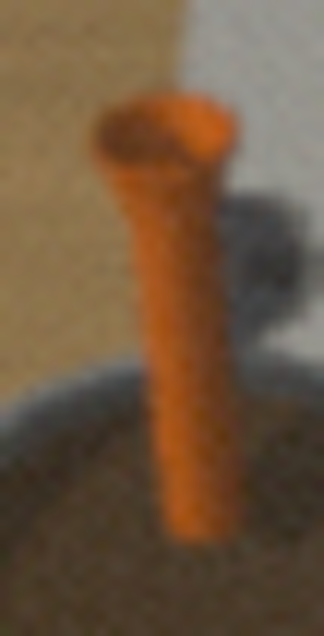

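View pics/tube_scene.png

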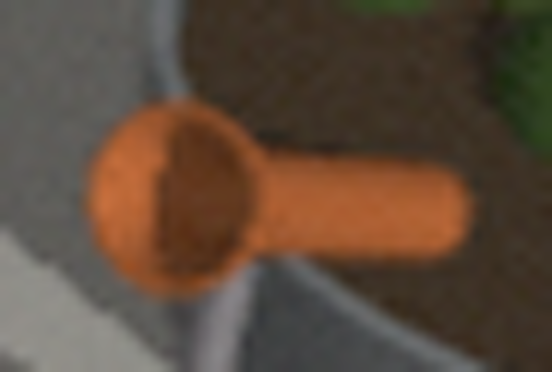

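>>> servo_tool(rows=[{"dp": [0, -12, -2], "twist": -1}, {"dp": [0, -40, -5], "twist": -3}, {"dp": [0, -80, -10], "twist": -6}, {"dp": [0, -125, -16], "twist": -9}, {"dp": [0, -175, -22], "twist": -12}, {"dp": [0, -225, -29], "twist": -16}, {"dp": [0, -275, -35], "twist": -19}, {"dp": [0, -315, -40], "twist": -22}, {"dp": [0, -345, -44], "twist": -24}, {"dp": [0, -358, -46], "twist": -25}, {"dp": [0, -358, -46], "twist": -25}, {"dp": [0, -358, -46], "twist": -25}])

```text
time: 6.75
tool_pos: [0.7099, 0.2442, 0.2062]
tool_rot: [-0.707, -0.014, 0.707, -0.014]
wrist_force: [-1.6, -0.1, -1.6]
grip_width: 0.0199
```

```bash
python3 - <<'E'
from look import *
st,s=wrist("w3"); print(st["time"],st["tool_pos"],s["TT"][:3,:3].round(4),st["qpos"].round(2))
c=snapshot("top"); crop(c,190,110,330,260,4,"pics/t3.png"); np.savez("t3.npz",**c)
c=snapshot("scene"); np.savez("s3.npz",**c); crop(c,250,110,470,290,3.6,"pics/s3.png")
E
```

```text
6.75 [0.70985331 0.24424126 0.20623157] [[-8.000e-04  3.990e-02 -9.992e-01]
 [-7.000e-04 -9.992e-01 -3.990e-02]
 [-1.000e+00  6.000e-04  9.000e-04]] [ 0.22  0.58  1.03 -0.    1.53  1.75]
```

View pics/w3.png

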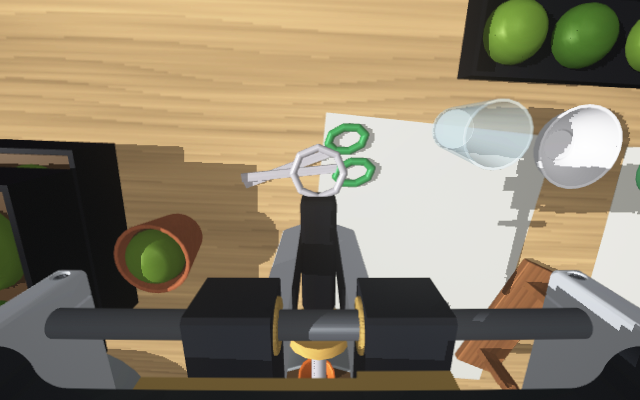

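View pics/t3.png

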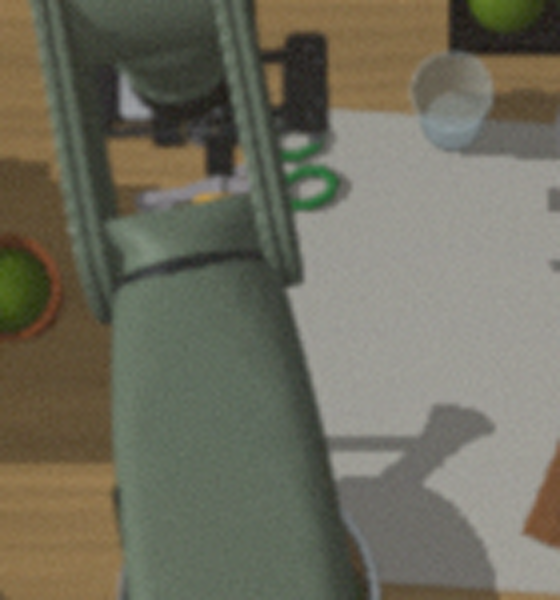

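View pics/s3.png

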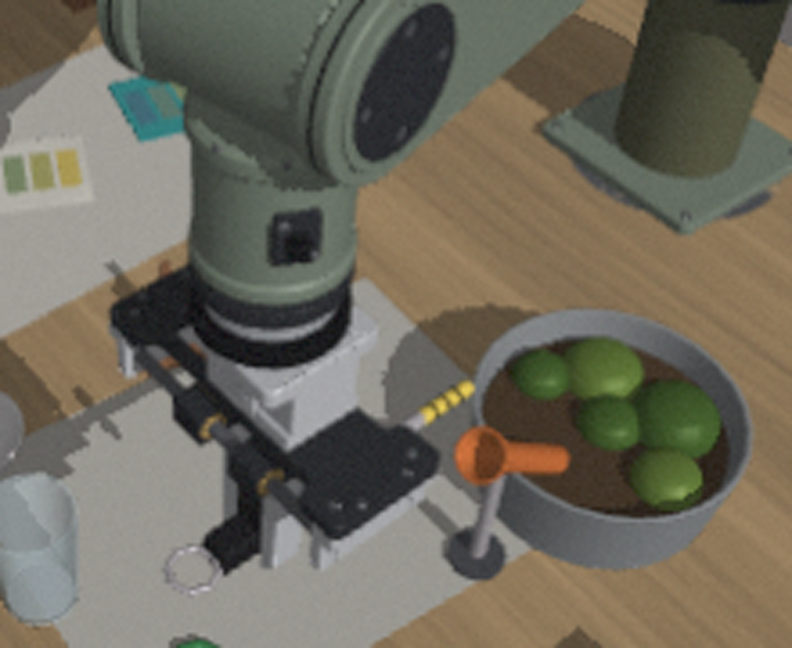

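The wrist view shows the orange mouth just below the collar at (316,368), in line with the rod at (318,360) to within about 2 mm towards +y. I lower the rod to mouth height and enter level.

>>> servo_tool(rows=[{"dp": [8, -1.5, 0], "twist": 0}, {"dp": [28, -1.5, 0], "twist": 0}, {"dp": [52, -1.5, 0], "twist": 0}, {"dp": [73, -1.5, 0], "twist": 0}, {"dp": [83, -1.5, 0], "twist": 0}, {"dp": [86, -1.5, 0], "twist": 0}, {"dp": [86, -1.5, 0], "twist": 0}, {"dp": [86, -1.5, 0], "twist": 0}], newtons=16)

```text
time: 7.9
tool_pos: [0.7111, 0.247, 0.1219]
tool_rot: [0.708, 0.015, -0.706, 0.014]
wrist_force: [0.5, -0.7, -2.0]
grip_width: 0.0199
```

```bash
python3 - <<'E'
from look import *
st,s=wrist("w4"); print(st["time"],st["tool_pos"],st["wrist_force"])
c=snapshot("scene"); np.savez("s4.npz",**c); crop(c,330,190,430,265,8,"pics/s4.png")
T=s["TT"]; H=T[:3,3]-.019*T[:3,0]
for x in(165,122,60): print(x,proj(c,H+T[:3,2]*x/1000),(proj(c,H+T[:3,2]*x/1000)-[330,190])*8)
M=np.array([.520,.2375,.14]); print("mouth",(proj(c,M)-[330,190])*8)
crop(s,270,320,370,380,8,"pics/w4c.png")
E
```

```text
7.9 [0.71106081 0.24698551 0.12194059] [ 0.51660873 -0.74114778 -1.96176278]
165 [[375.81325435 241.41854852]] [[366.50603484 411.34838813]]
122 [[362.56070491 250.76033176]] [[260.48563924 486.08265407]]
60 [[342.34146835 264.98281038]] [[ 98.73174677 599.86248304]]
mouth [[424.66897172 364.92899871]]
```

View pics/s4.png

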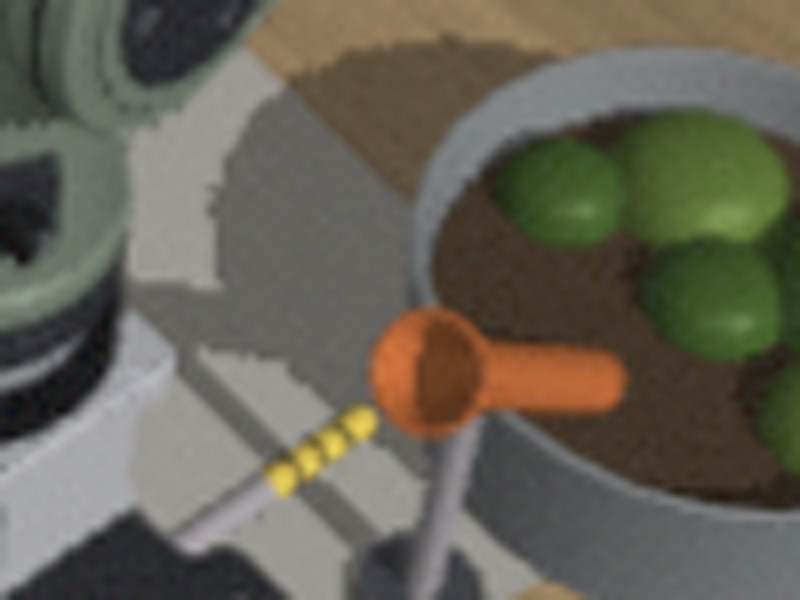

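View pics/w4c.png

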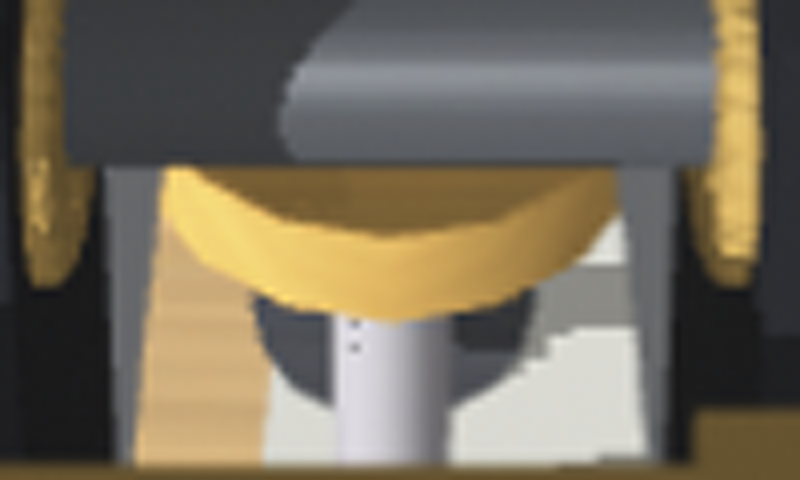

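The scene crop shows the tip at (372,415) just outside the mouth, whose centre is at (432,373). Both lie off their predicted pixels by the same sub-pixel bias, so the alignment is good. I advance.

>>> servo_tool(rows=[{"dp": [1, 1, 4], "twist": 0}, {"dp": [1, 1, 12], "twist": 0}, {"dp": [1, 1, 20], "twist": 0}, {"dp": [1, 1, 28], "twist": 0}, {"dp": [1, 1, 34], "twist": 0}, {"dp": [1, 1, 37], "twist": 0}, {"dp": [1, 1, 37], "twist": 0}])

```text
time: 8.88
tool_pos: [0.6731, 0.2443, 0.1196]
tool_rot: [0.707, 0.015, -0.707, 0.015]
wrist_force: [0.2, 0.3, -1.7]
grip_width: 0.0199
```

```bash
python3 - <<'E'
from look import *
st=state(); print(st["time"],st["tool_pos"],st["wrist_force"],st["torque"])
c=snapshot("scene"); crop(c,330,190,430,265,8,"pics/s5.png")
import numpy as np
# path table: tip target (u,v) & theta -> H, relative to current H
u0=st["tool_pos"][0]-.520; 
tip0=np.array([-11,0.]); tip1=np.array([-.766,-.643])*30
H0=tip0+[165,0]
for k,th in enumerate([0,5,10,15,20,25,30,35,40]):
    a=np.radians(th); tp=tip0+(tip1-tip0)*th/40
    H=tp+165*np.array([np.cos(a),np.sin(a)]); d=H-H0
    print(th,"dp x,z",(-d[1]).round(1),(-d[0]).round(1))
E
```

```text
8.875 [0.67311761 0.24428644 0.119577  ] [ 0.15234605  0.28131872 -1.65325386] [ 0.04306664 -0.03249247 -0.02386356]
0 dp x,z -0.0 -0.0
5 dp x,z -12.0 2.1
10 dp x,z -23.8 5.5
15 dp x,z -35.5 10.1
20 dp x,z -46.8 15.9
25 dp x,z -57.7 22.9
30 dp x,z -68.0 31.1
35 dp x,z -77.8 40.3
40 dp x,z -86.8 50.6
```

View pics/s5.png

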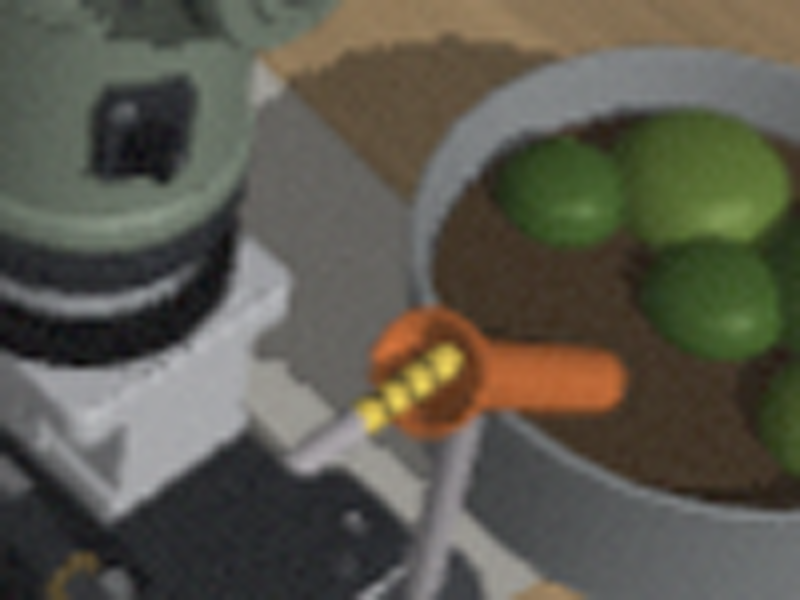

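The tip is now inside the mouth at s5 (455,355). Next I raise the handle in an arc so the funnel's upper wall tips the rod down in the jaws.

>>> servo_tool(rows=[{"dp": [0, 0, 3], "twist": 0}, {"dp": [-4, 0, 4], "twist": 0}, {"dp": [-9, 0, 5], "twist": 0}, {"dp": [-14, 0, 6], "twist": 0}, {"dp": [-19, 0, 7], "twist": 0}, {"dp": [-24, 0, 8.5], "twist": 0}, {"dp": [-30, 0, 10], "twist": 0}, {"dp": [-35.5, 0, 12], "twist": 0}, {"dp": [-35.5, 0, 12], "twist": 0}])

```text
time: 10.05
tool_pos: [0.6608, 0.244, 0.1556]
tool_rot: [-0.707, -0.015, 0.707, -0.014]
wrist_force: [2.2, 0.7, -0.8]
grip_width: 0.0202
```

```bash
python3 - <<'E'
from look import *
st=state(); print(st["time"],st["tool_pos"],st["wrist_force"],st["torque"])
c=snapshot("scene"); crop(c,290,190,430,295,5.7,"pics/s6.png")
E
```

```text
10.05 [0.66079813 0.24395208 0.15556344] [ 2.15245852  0.72626011 -0.77241656] [ 0.05524754 -0.53059186 -0.04837172]
```

View pics/s6.png

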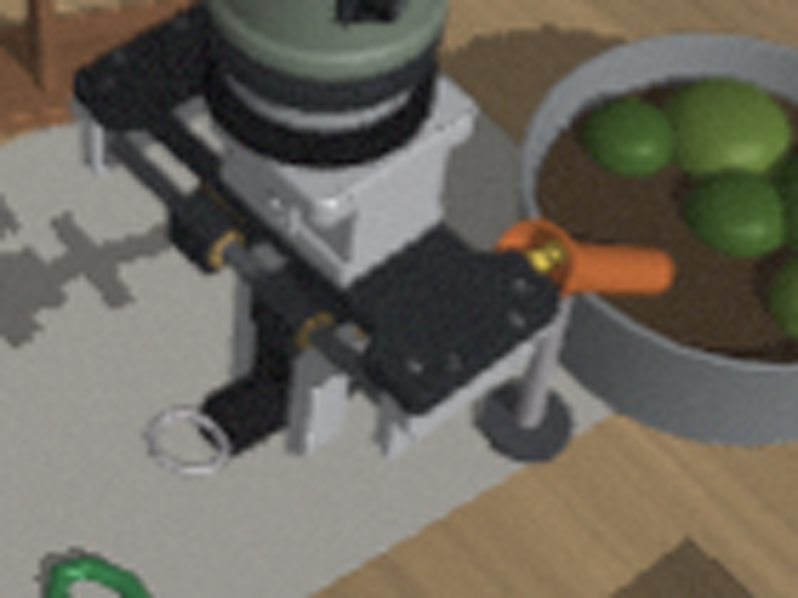

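>>> servo_tool(rows=[{"dp": [-5, 0, 2.5], "twist": 0}, {"dp": [-11, 0, 6], "twist": 0}, {"dp": [-17, 0, 9.5], "twist": 0}, {"dp": [-22, 0, 13], "twist": 0}, {"dp": [-27, 0, 17], "twist": 0}, {"dp": [-32.5, 0, 21], "twist": 0}, {"dp": [-32.5, 0, 21], "twist": 0}], newtons=12)

```text
time: 10.98
tool_pos: [0.6397, 0.243, 0.1881]
tool_rot: [-0.707, -0.015, 0.707, -0.015]
wrist_force: [-0.4, 0.3, -1.6]
grip_width: 0.0198
```

```bash
cat > pitch.py <<'E'
from look import *
import sys
st,s=wrist(sys.argv[1]); T=s["TT"]; H=T[:3,3]-.019*T[:3,0]
print(st["time"],st["tool_pos"],st["wrist_force"],st["torque"],st["grip_width"])
c=snapshot("scene"); np.savez(sys.argv[1]+"_s.npz",**c); crop(c,290,170,430,275,5.7,f"pics/{sys.argv[1]}_s.png")
for th in range(0,50,10):
    a=np.radians(th); ax=-T[:3,2]*np.cos(a)+np.array([0,0,np.sin(a)])
    print(th,"ring ctr (scene crop)",((proj(c,H+ax*.050)-[290,170])*5.7).round(0)[0],"wrist",proj(s,H+ax*.05)[0].round(0))
E
python3 pitch.py w7
```

```text
10.975 [0.639664   0.24302719 0.18805724] [-0.39005666  0.27744236 -1.63149508] [ 0.05584496 -0.02530924  0.04294662] 0.01976472359767121
0 ring ctr (scene crop) [228. 492.] wrist [319. 167.]
10 ring ctr (scene crop) [230. 476.] wrist [319. 172.]
20 ring ctr (scene crop) [236. 459.] wrist [320. 180.]
30 ring ctr (scene crop) [245. 440.] wrist [320. 191.]
40 ring ctr (scene crop) [257. 421.] wrist [320. 206.]
```

View pics/w7_s.png

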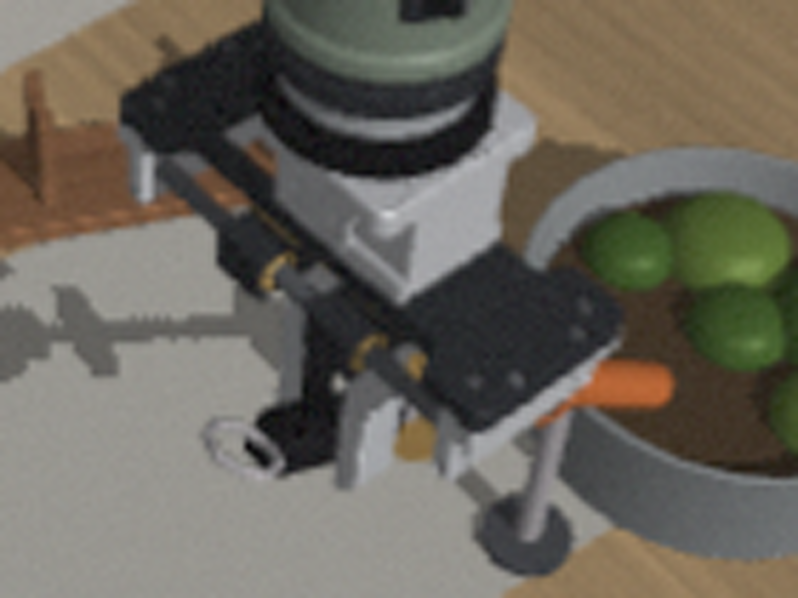

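View pics/w7.png

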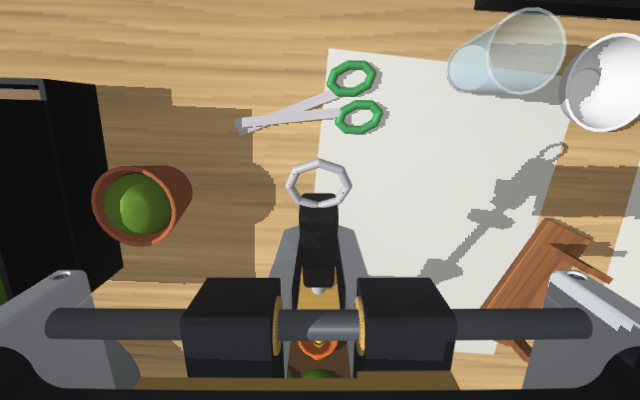

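The wrist view shows the ring at (319,184) and the scene crop shows it at (244,448), so the rod is at about 26° and the tip is in the funnel. I continue to 40°.

>>> servo_tool(rows=[{"dp": [-5, 0, 4.5], "twist": 0}, {"dp": [-9.5, 0, 9], "twist": 0}, {"dp": [-14, 0, 14], "twist": 0}, {"dp": [-18.5, 0, 19.5], "twist": 0}, {"dp": [-18.5, 0, 19.5], "twist": 0}])

```text
time: 11.7
tool_pos: [0.6203, 0.2422, 0.2067]
tool_rot: [0.707, 0.015, -0.707, 0.015]
wrist_force: [-0.5, -0.2, -1.4]
grip_width: 0.0198
```

```bash
python3 pitch.py w8
```

```text
11.7 [0.62027274 0.24221288 0.20666968] [-0.53932683 -0.17675093 -1.43073214] [ 0.03610727 -0.06896905  0.05968768] 0.01975494923958993
0 ring ctr (scene crop) [271. 433.] wrist [319. 167.]
10 ring ctr (scene crop) [274. 417.] wrist [319. 172.]
20 ring ctr (scene crop) [280. 399.] wrist [320. 180.]
30 ring ctr (scene crop) [289. 380.] wrist [320. 191.]
40 ring ctr (scene crop) [302. 360.] wrist [320. 206.]
```

View pics/w8.png

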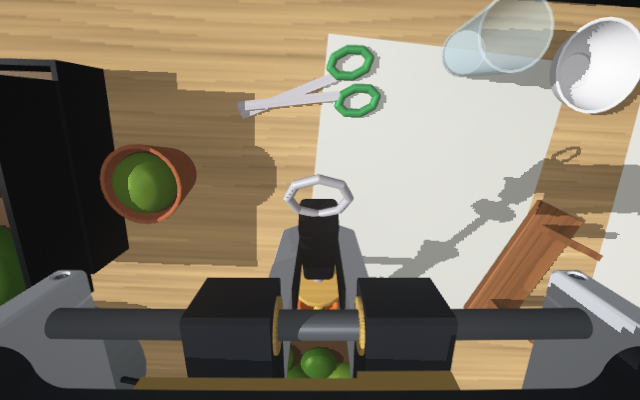

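View pics/w8_s.png

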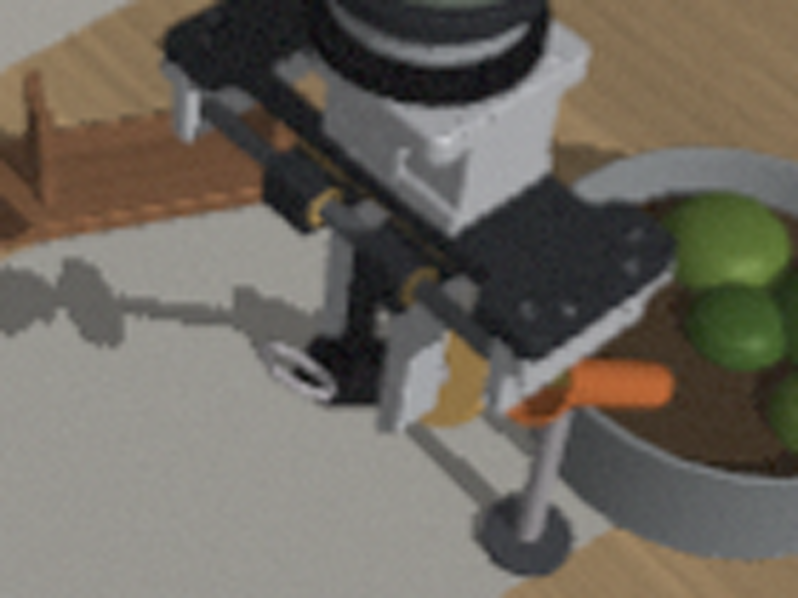

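The ring is at wrist (319,196), so the rod is at about 36–39°. The geometry puts the tip about 33 mm deep at the bore, and forces are low. I slide it down along the 40° axis.

>>> servo_tool(rows=[{"dp": [3.2, 0, 3.8], "twist": 0}, {"dp": [7.7, 0, 9.2], "twist": 0}, {"dp": [12.9, 0, 15.3], "twist": 0}, {"dp": [18, 0, 21.4], "twist": 0}, {"dp": [23, 0, 27.6], "twist": 0}, {"dp": [25.7, 0, 30.6], "twist": 0}, {"dp": [25.7, 0, 30.6], "twist": 0}])

```text
time: 12.68
tool_pos: [0.5899, 0.2408, 0.1801]
tool_rot: [-0.707, -0.015, 0.707, -0.015]
wrist_force: [-1.0, 0.3, -0.5]
grip_width: 0.0199
```

```bash
python3 pitch.py w9
```

```text
12.675 [0.58987569 0.24084523 0.18006792] [-1.01178868  0.31200691 -0.45128482] [ 0.05849241 -0.04208892 -0.05147514] 0.019919087910617812
0 ring ctr (scene crop) [329. 435.] wrist [319. 167.]
10 ring ctr (scene crop) [332. 419.] wrist [320. 172.]
20 ring ctr (scene crop) [338. 402.] wrist [320. 180.]
30 ring ctr (scene crop) [348. 384.] wrist [320. 191.]
40 ring ctr (scene crop) [359. 365.] wrist [320. 206.]
```

View pics/w9_s.png

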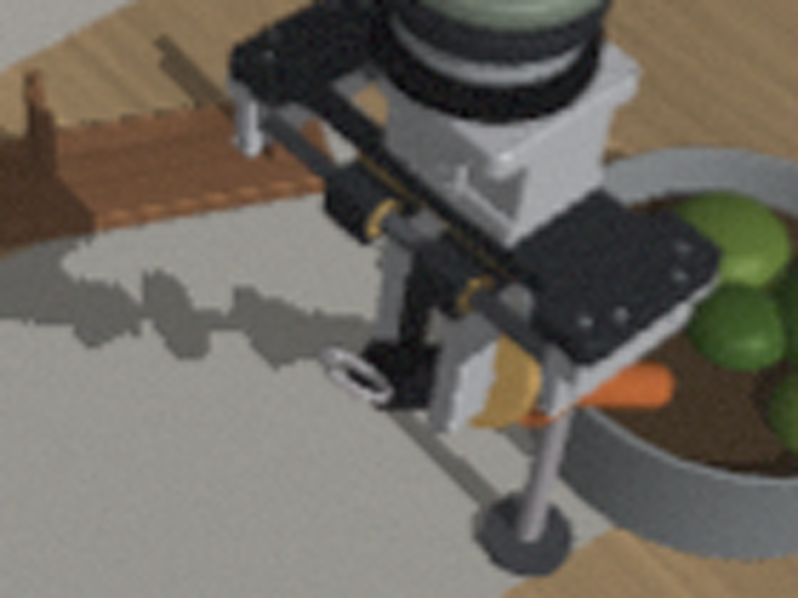

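View pics/w9.png

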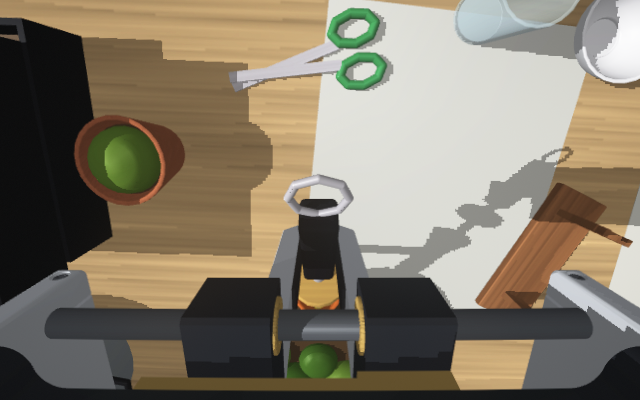

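>>> servo_tool(rows=[{"dp": [3.2, 0, 3.8], "twist": 0}, {"dp": [7.7, 0, 9.2], "twist": 0}, {"dp": [12.2, 0, 14.6], "twist": 0}, {"dp": [15.4, 0, 18.4], "twist": 0}, {"dp": [18, 0, 21.4], "twist": 0}, {"dp": [18, 0, 21.4], "twist": 0}])

```text
time: 13.52
tool_pos: [0.5684, 0.2399, 0.162]
tool_rot: [-0.707, -0.014, 0.707, -0.015]
wrist_force: [0.2, 0.2, -1.4]
grip_width: 0.0197
```

>>> servo_tool(rows=[{"dp": [1.3, 0, 1.5], "twist": 0}, {"dp": [2.6, 0, 3.1], "twist": 0}, {"dp": [2.6, 0, 3.1], "twist": 0}])

```text
time: 13.9
tool_pos: [0.5656, 0.2398, 0.1595]
tool_rot: [-0.707, -0.014, 0.707, -0.014]
wrist_force: [0.1, 0.4, -1.5]
grip_width: 0.0198
```

```bash
python3 pitch.py w10; python3 -c "
from h import *
c=dict(np.load('w10_s.npz')); crop(c,355,215,415,260,13,'pics/s10.png')"
```

```text
13.9 [0.5655714  0.23981262 0.15952749] [ 0.11082967  0.44085872 -1.54055493] [-0.01602244  0.01197322 -0.03956684] 0.019762685762444082
0 ring ctr (scene crop) [372. 435.] wrist [319. 167.]
10 ring ctr (scene crop) [375. 420.] wrist [320. 172.]
20 ring ctr (scene crop) [382. 404.] wrist [320. 180.]
30 ring ctr (scene crop) [391. 386.] wrist [320. 191.]
40 ring ctr (scene crop) [402. 367.] wrist [320. 206.]
```

View pics/s10.png

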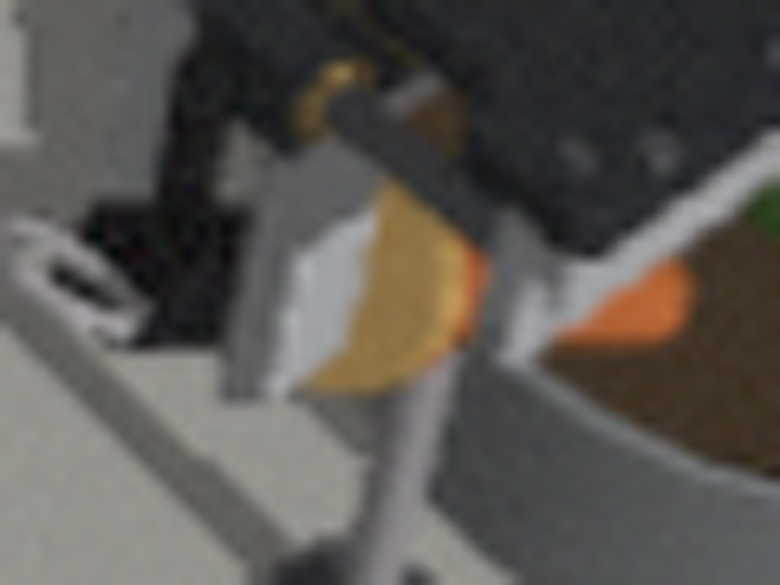

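View pics/w10.png

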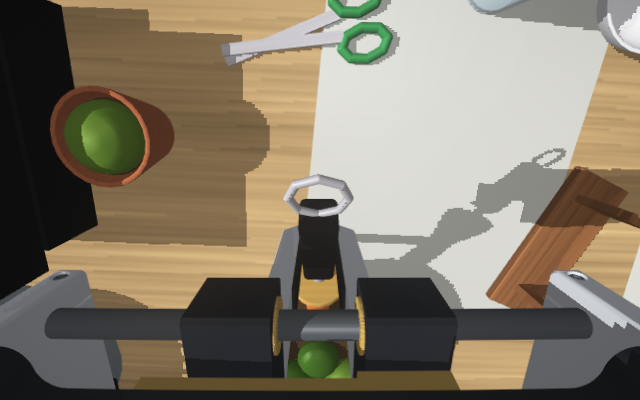

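The collar (s10 (400,300)) is nearly at the mouth with no contact force yet, so I press on in small steps.

>>> servo_tool(rows=[{"dp": [0.6, 0, 0.8], "twist": 0}, {"dp": [1.3, 0, 1.5], "twist": 0}, {"dp": [1.9, 0, 2.3], "twist": 0}, {"dp": [1.9, 0, 2.3], "twist": 0}])

```text
time: 14.5
tool_pos: [0.5642, 0.2398, 0.1584]
tool_rot: [0.708, 0.015, -0.706, 0.014]
wrist_force: [1.1, -0.9, -0.3]
grip_width: 0.0198
```

```bash
python3 -c "
from plant import *
s=state();print(s['tool_pos'],s['wrist_force'],s['torque'])"
```

```text
[0.56418601 0.2397857  0.15839551] [ 1.1302046  -0.87707716 -0.25771824] [-0.03124612 -0.31428818  0.01668962]
```

>>> servo_tool(rows=[{"dp": [0.6, 0, 0.8], "twist": 0}, {"dp": [1.3, 0, 1.5], "twist": 0}, {"dp": [1.9, 0, 2.3], "twist": 0}, {"dp": [1.9, 0, 2.3], "twist": 0}])

```text
time: 15.0
tool_pos: [0.564, 0.2398, 0.1585]
tool_rot: [0.71, 0.015, -0.704, 0.014]
wrist_force: [4.1, -1.1, 6.8]
grip_width: 0.0199
```

```bash
python3 pitch.py w11; python3 -c "
from h import *
c=dict(np.load('w11_s.npz')); crop(c,355,215,415,260,13,'pics/s11.png')
c=dict(np.load('w11.npz')); crop(c,270,180,370,385,3,'pics/w11c.png')"
```

```text
15.0 [0.56401797 0.2398285  0.15848985] [ 4.07969817 -1.13540388  6.83506096] [-0.17926384 -0.76920036  0.02174488] 0.019906296289665087
0 ring ctr (scene crop) [375. 434.] wrist [319. 167.]
10 ring ctr (scene crop) [379. 419.] wrist [319. 172.]
20 ring ctr (scene crop) [385. 403.] wrist [320. 179.]
30 ring ctr (scene crop) [394. 385.] wrist [320. 191.]
40 ring ctr (scene crop) [405. 367.] wrist [320. 205.]
```

View pics/s11.png

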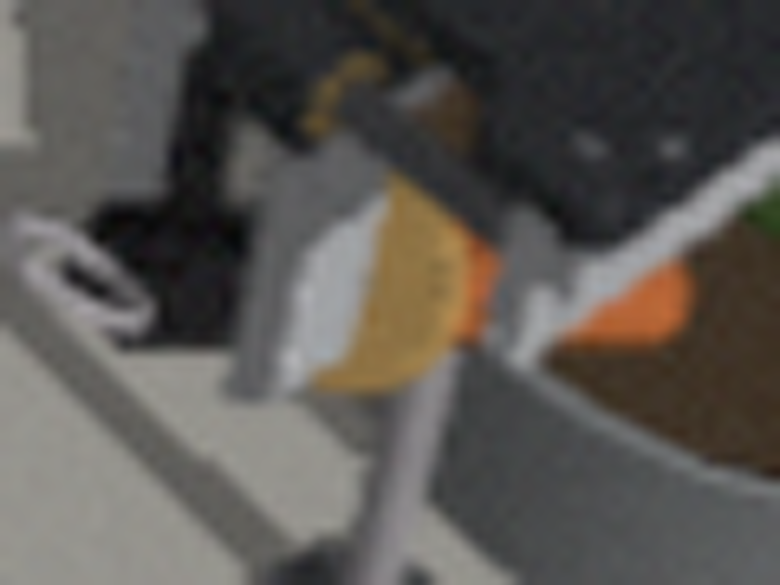

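View pics/w11c.png

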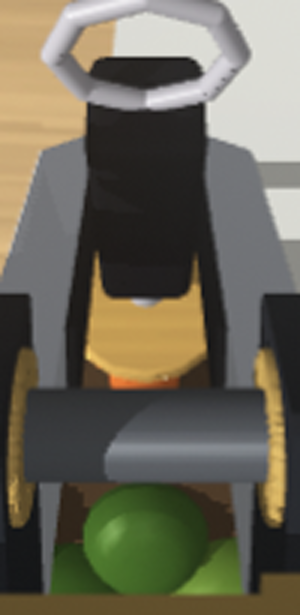

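The rod has stopped: a further 3 mm of commanded push gave no motion, the force rose to about 8 N, and the collar covers the mouth (s11 (415,300)). The collar is seated, so I draw back along the axis.

>>> servo_tool(rows=[{"dp": [-2.6, 0, -3.1], "twist": 0}, {"dp": [-6.4, 0, -7.7], "twist": 0}, {"dp": [-11.6, 0, -13.8], "twist": 0}, {"dp": [-18, 0, -21.4], "twist": 0}, {"dp": [-24.4, 0, -29.1], "twist": 0}, {"dp": [-30.9, 0, -36.8], "twist": 0}, {"dp": [-37.3, 0, -44.4], "twist": 0}, {"dp": [-43.7, 0, -52.1], "twist": 0}, {"dp": [-48.2, 0, -57.5], "twist": 0}, {"dp": [-50.8, 0, -60.5], "twist": 0}, {"dp": [-50.8, 0, -60.5], "twist": 0}])

```text
time: 16.48
tool_pos: [0.6217, 0.2421, 0.2067]
tool_rot: [0.707, 0.014, -0.707, 0.014]
wrist_force: [0.2, 0.4, -1.5]
grip_width: 0.0201
```

```bash
python3 pitch.py w12; python3 - <<'E'
import numpy as np
from plant import *
p=state()["tool_pos"]; M=np.array([.520,.2375,.14])
H=np.array([np.hypot(*(p[:2]-M[:2])),p[2]+.019-M[2]])*1000; print("H",H, "along/perp",H@[.766,.643],H@[-.643,.766])
a=np.array([.766,.643]);pp=np.array([-.643,.766]);L=np.array([10.6,-12.6])
def e(t): t=np.radians(t); return np.array([np.cos(t),np.sin(t)]),np.array([-np.sin(t),np.cos(t)])
rows=[]
for th,d,pe in((35,26,-2),(30,22,-3)): rows.append((th,-a*d+pp*pe+165*e(th)[0]))
for th,t in((25,27),(20,25),(15,23),(10,21),(5,19),(0,18),(-3,18)): rows.append((th,L+5*e(th)[1]+(165-t)*e(th)[0]))
for th,h in rows: d=h-H; print(th,"dp x",(-d[1]).round(1),"z",(-d[0]).round(1))
E
```

```text
16.475 [0.6217097  0.24214724 0.20672319] [ 0.19000993  0.36124041 -1.54656043] [ 0.03487129 -0.01344193 -0.06182353] 0.020082976819525106
0 ring ctr (scene crop) [268. 435.] wrist [319. 167.]
10 ring ctr (scene crop) [271. 419.] wrist [320. 172.]
20 ring ctr (scene crop) [277. 401.] wrist [320. 180.]
30 ring ctr (scene crop) [286. 382.] wrist [320. 191.]
40 ring ctr (scene crop) [298. 362.] wrist [320. 206.]
H [101.34333275  85.37326595] along/perp 132.5240028889527 0.23215875995582358
35 dp x 9.0 z -15.2
30 dp x 19.3 z -26.6
25 dp x 35.1 z -32.2
20 dp x 45.4 z -39.1
15 dp x 56.4 z -45.1
10 dp x 68.0 z -50.2
5 dp x 80.3 z -54.3
0 dp x 93.0 z -56.3
-3 dp x 100.7 z -56.3
```

View pics/w12_s.png

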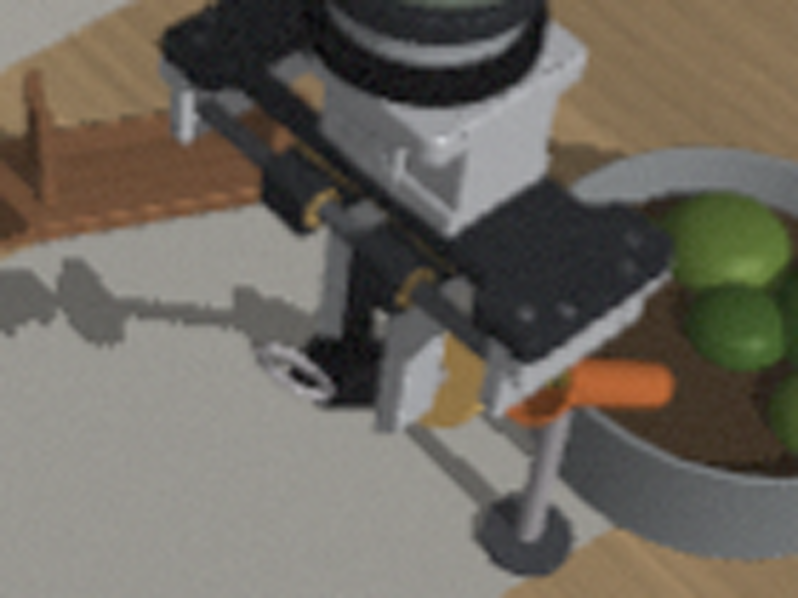

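The rod is drawn back to a depth of about 33 mm and still firmly held. Next I lower the handle in an arc, so the lower funnel wall and rim turn the rod level in the jaws.

>>> servo_tool(rows=[{"dp": [4, 0, -7], "twist": 0}, {"dp": [9, 0, -15], "twist": 0}, {"dp": [14, 0, -21], "twist": 0}, {"dp": [19, 0, -26.5], "twist": 0}, {"dp": [27, 0, -30], "twist": 0}, {"dp": [35, 0, -33], "twist": 0}, {"dp": [40, 0, -36], "twist": 0}, {"dp": [45.5, 0, -39], "twist": 0}, {"dp": [51, 0, -42], "twist": 0}, {"dp": [56.5, 0, -45], "twist": 0}, {"dp": [62, 0, -48], "twist": 0}, {"dp": [68, 0, -50], "twist": 0}, {"dp": [74, 0, -52.5], "twist": 0}, {"dp": [80, 0, -54.5], "twist": 0}, {"dp": [86.5, 0, -55.5], "twist": 0}, {"dp": [93, 0, -56], "twist": 0}, {"dp": [93, 0, -56], "twist": 0}])

```text
time: 18.7
tool_pos: [0.6772, 0.2443, 0.1127]
tool_rot: [-0.707, -0.014, 0.707, -0.015]
wrist_force: [-0.4, -0.8, -1.6]
grip_width: 0.0193
```

```bash
python3 pitch.py w13
```

```text
18.7 [0.67719537 0.24425738 0.11267437] [-0.43196044 -0.83851449 -1.6275587 ] [ 0.06203015  0.01643879 -0.01949437] 0.019283127600488833
0 ring ctr (scene crop) [143. 659.] wrist [319. 167.]
10 ring ctr (scene crop) [145. 646.] wrist [320. 172.]
20 ring ctr (scene crop) [150. 631.] wrist [320. 180.]
30 ring ctr (scene crop) [158. 614.] wrist [320. 191.]
40 ring ctr (scene crop) [169. 596.] wrist [320. 206.]
```

View pics/w13_s.png

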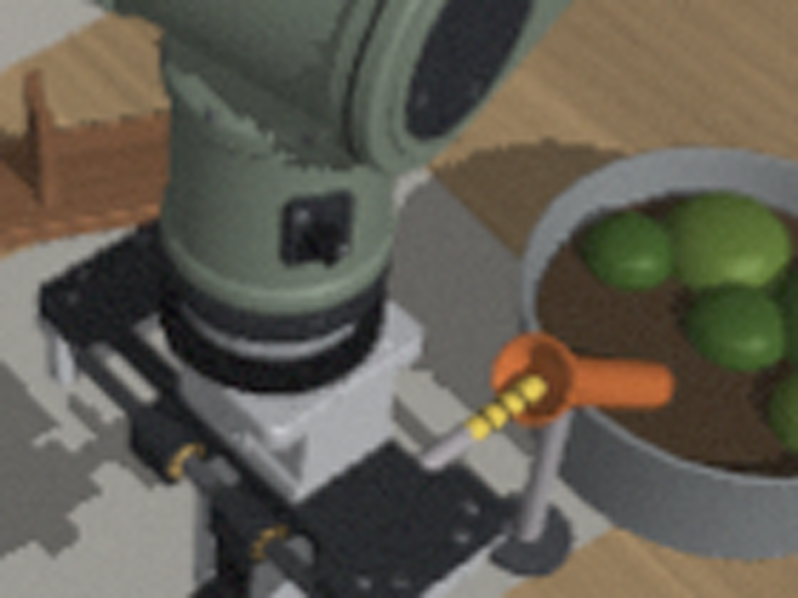

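View pics/w13.png

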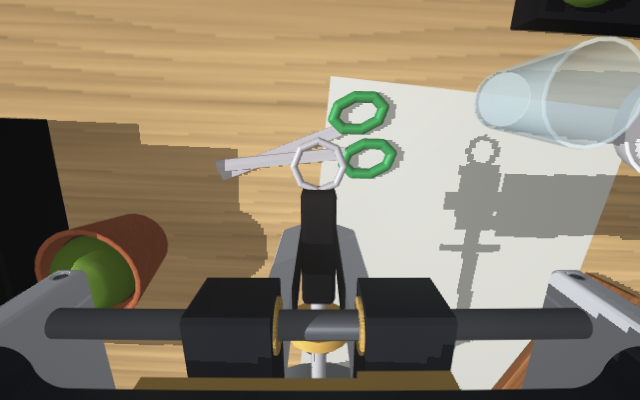

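The rod is nearly level again, with the yellow tip at w13_s (540,387) inside the mouth. The ring at (318,164), against (319,171) before, suggests the handle slipped back about 4 mm in the jaws. I pull straight out and measure.

>>> servo_tool(rows=[{"dp": [-2, 0, -4], "twist": 0}, {"dp": [-3, 0, -14], "twist": 0}, {"dp": [-3, 0, -26], "twist": 0}, {"dp": [-3, 0, -38], "twist": 0}, {"dp": [-3, 0, -48], "twist": 0}, {"dp": [-10, 0, -52], "twist": 0}, {"dp": [-30, 0, -52], "twist": 0}, {"dp": [-60, 0, -52], "twist": 0}, {"dp": [-90, 0, -52], "twist": 0}, {"dp": [-108, 0, -52], "twist": 0}, {"dp": [-113, 0, -52], "twist": 0}, {"dp": [-113, 0, -52], "twist": 0}, {"dp": [-113, 0, -52], "twist": 0}], newtons=25)

```text
time: 20.42
tool_pos: [0.7285, 0.2464, 0.2245]
tool_rot: [-0.706, -0.014, 0.708, -0.015]
wrist_force: [0.1, 0.3, -1.1]
grip_width: 0.0197
```

```bash
python3 pitch.py w14; python3 - <<'E'
from h import *
c=dict(np.load('w14_s.npz')); s=dict(np.load("w14.npz")); T=s["TT"];H=T[:3,3]-.019*T[:3,0]
for th in(-10,-5,0,5,10):
  a=np.radians(th); ax=T[:3,2]*np.cos(a)-np.array([0,0,np.sin(a)])
  print(th,[proj(c,H+ax*x)[0].round(1) for x in(-.064,-.035,.122,.16,.165)])
crop(c,270,150,410,255,5.7,"pics/s14.png")
E
```

```text
20.425 [0.72853358 0.24635598 0.22450599] [ 0.05822147  0.34041831 -1.12310421] [ 0.01648233  0.02734746 -0.03222669] 0.019685831645659325
0 ring ctr (scene crop) [ 24. 567.] wrist [319. 167.]
10 ring ctr (scene crop) [ 25. 551.] wrist [320. 172.]
20 ring ctr (scene crop) [ 30. 532.] wrist [320. 180.]
30 ring ctr (scene crop) [ 38. 512.] wrist [320. 191.]
40 ring ctr (scene crop) [ 50. 491.] wrist [320. 206.]
-10 [array([288.8, 276.4]), array([300.9, 266.8]), array([361.5, 218.7]), array([375., 208.]), array([376.7, 206.6])]
-5 [array([288.3, 275. ]), array([300.7, 266. ]), array([361.5, 221.8]), array([374.8, 212.1]), array([376.5, 210.8])]
0 [array([288.1, 273.4]), array([300.6, 265.2]), array([361.1, 225. ]), array([374.1, 216.4]), array([375.8, 215.3])]
5 [array([288.1, 271.7]), array([300.6, 264.2]), array([360.4, 228.4]), array([373.1, 220.8]), array([374.7, 219.8])]
10 [array([288.2, 269.8]), array([300.7, 263.2]), array([359.5, 231.9]), array([371.7, 225.4]), array([373.3, 224.6])]
```

View pics/s14.png

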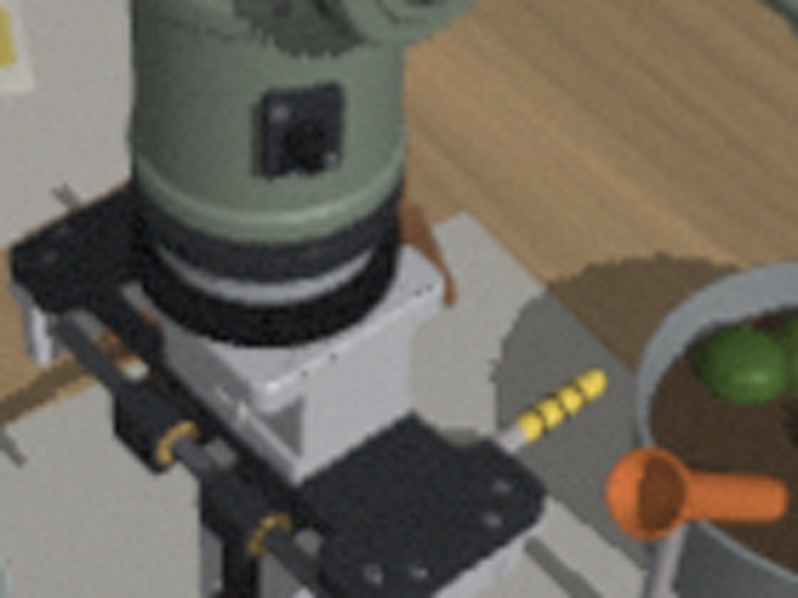

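View pics/w14.png

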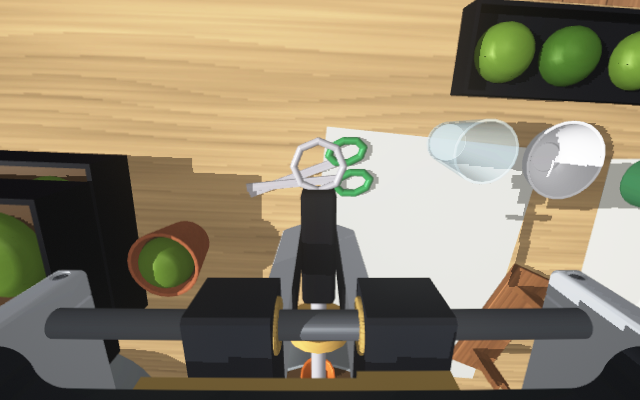

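The scene crop shows the tip at (602,377), clear of the tube. The slope from the yellow's start (520,432) matches a level rod to about 1°. Next I carry it over to the white card (centre about (0.554,-0.346)), turning the rod to point to -y.

>>> servo_tool(rows=[{"dp": [0, 8, 4], "twist": -2}, {"dp": [0, 30, 14], "twist": -6}, {"dp": [0, 62, 28], "twist": -13}, {"dp": [0, 100, 45], "twist": -21}, {"dp": [0, 140, 64], "twist": -29}, {"dp": [0, 180, 82], "twist": -37}, {"dp": [0, 220, 100], "twist": -46}, {"dp": [0, 260, 118], "twist": -54}, {"dp": [0, 300, 136], "twist": -62}, {"dp": [0, 340, 154], "twist": -71}, {"dp": [0, 375, 170], "twist": -78}, {"dp": [0, 403, 183], "twist": -84}, {"dp": [0, 418, 190], "twist": -87}, {"dp": [0, 422, 191.5], "twist": -88}, {"dp": [0, 422, 191.5], "twist": -88}, {"dp": [0, 422, 191.5], "twist": -88}], newtons=30)

```text
time: 22.52
tool_pos: [0.5557, -0.1821, 0.2265]
tool_rot: [0.498, 0.502, -0.498, 0.501]
wrist_force: [0.6, -0.1, -2.2]
grip_width: 0.0196
```

```bash
python3 - <<'E'
from look import *
st,s=wrist("w15"); print(st["time"],st["tool_pos"],s["TT"][:3,:3].round(3),st["qpos"].round(2))
for n in("top","scene"):
    c=snapshot(n); np.savez(n+"15.npz",**c); cv2.imwrite(f"pics/{n}15.png",c["pixels"][:,:,::-1])
E
```

```text
22.525 [ 0.55566301 -0.18208508  0.22648785] [[-0.     1.     0.007]
 [ 0.     0.007 -1.   ]
 [-1.    -0.    -0.   ]] [-0.46  0.21  1.49  0.    1.44 -0.47]
```

View pics/scene15.png

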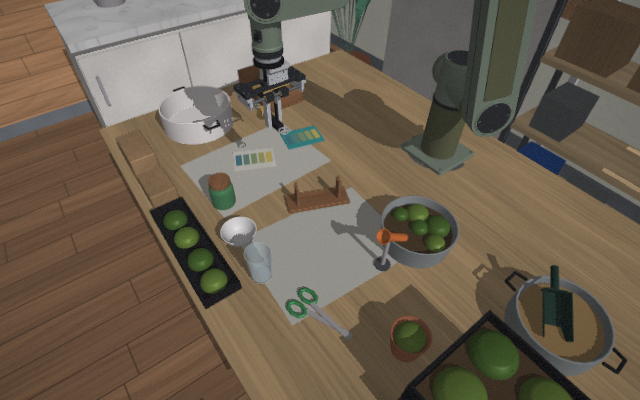

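View pics/top15.png

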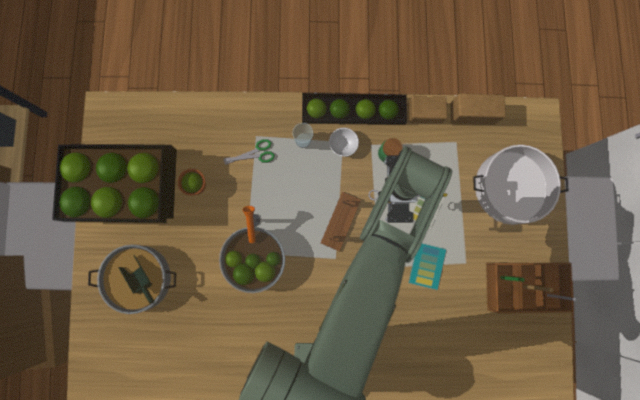

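Nothing else has moved. The scene view shows the gripper at (272,95) and the top view shows yellow at (418,210) near the card. I lower to 10 cm above the card.

>>> servo_tool(rows=[{"dp": [8, 0, 0], "twist": 0}, {"dp": [28, 0, 0], "twist": 0}, {"dp": [55, 0, 0], "twist": 0}, {"dp": [85, 0, 0], "twist": 0}, {"dp": [113, 0, 0], "twist": 0}, {"dp": [133, 0, 0], "twist": 0}, {"dp": [141, 0, 0], "twist": 0}, {"dp": [142, 0, 0], "twist": 0}, {"dp": [142, 0, 0], "twist": 0}, {"dp": [142, 0, 0], "twist": 0}])

```text
time: 23.92
tool_pos: [0.5562, -0.1833, 0.0858]
tool_rot: [0.499, 0.501, -0.498, 0.502]
wrist_force: [0.7, 0.0, -0.5]
grip_width: 0.0197
```

```bash
python3 - <<'E'
from look import *
st,s=wrist("w16"); print(st["time"],st["tool_pos"],st["joint_vel"].round(3),st["wrist_force"])
T=s["TT"];H=T[:3,3]-.019*T[:3,0]
for n,b in(("top",(370,160,470,235)),("scene",(200,80,320,170))):
    c=snapshot(n); np.savez(n+"16.npz",**c); k=8 if n=="top" else 6.6; crop(c,*b,k,f"pics/{n}16.png")
    for th in(-5,0,5):
        a=np.radians(th); ax=T[:3,2]*np.cos(a)-np.array([0,0,np.sin(a)])
        print(n,th,[((proj(c,H+ax*x)[0]-b[:2])*k).round(0) for x in(-.05,0,.122,.165)])
    tip=H+T[:3,2]*.163; print("below tip",((proj(c,[tip[0],tip[1],.003])[0]-b[:2])*k).round(0),tip)
E
```

```text
23.925 [ 0.55623018 -0.18331414  0.08578236] [-0.     0.001  0.002  0.     0.001  0.001] [ 0.73683815  0.02865996 -0.47133323]
top -5 [array([-25., 320.]), array([101., 319.]), array([411., 317.]), array([521., 316.])]
top 0 [array([-24., 319.]), array([101., 319.]), array([406., 320.]), array([512., 321.])]
top 5 [array([-22., 317.]), array([101., 319.]), array([398., 323.]), array([501., 325.])]
below tip [441. 350.] [ 0.55719349 -0.34629266  0.10494152]
scene -5 [array([561., 592.]), array([500., 527.]), array([362., 378.]), array([316., 329.])]
scene 0 [array([561., 585.]), array([500., 527.]), array([364., 395.]), array([319., 353.])]
scene 5 [array([560., 578.]), array([500., 527.]), array([366., 413.]), array([323., 377.])]
below tip [344. 514.] [ 0.55719349 -0.34629266  0.10494152]
```

View pics/top16.png

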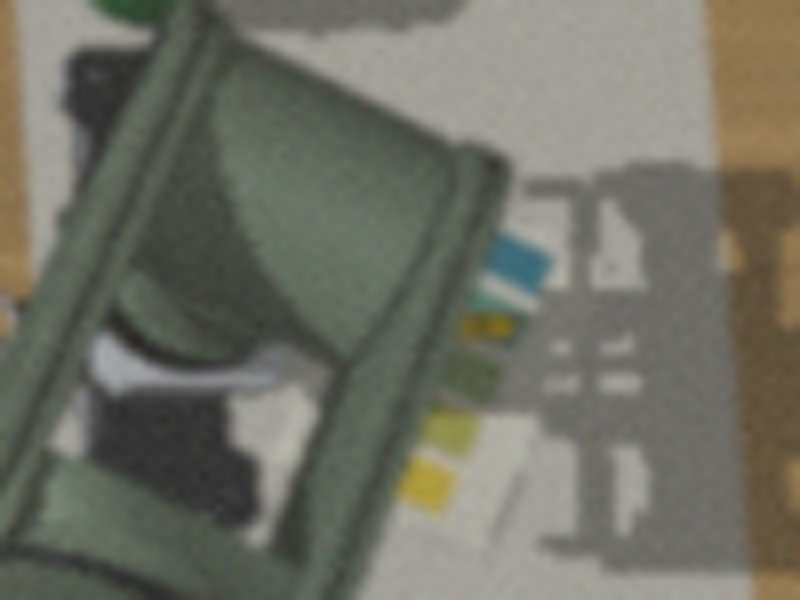

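View pics/scene16.png

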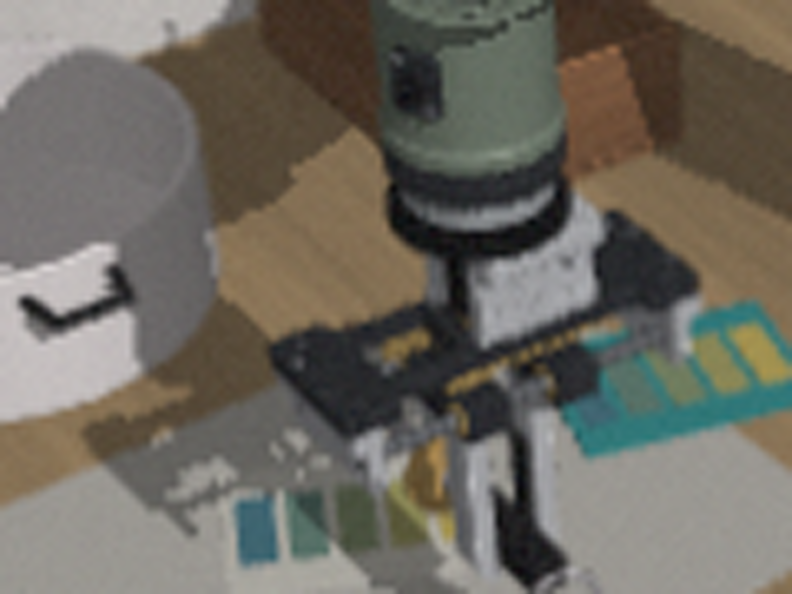

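View pics/w16.png

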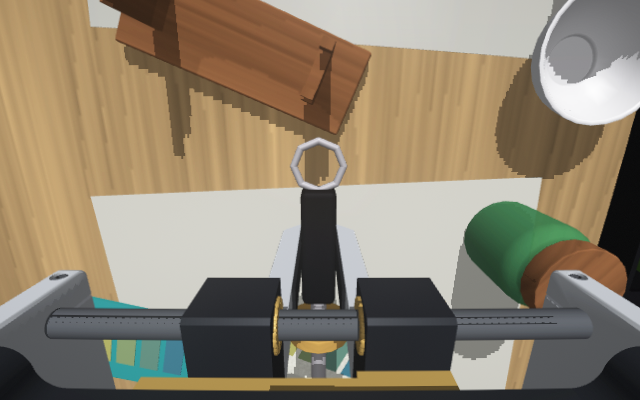

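In the top crop the yellow tip ends at about (512,325), against (512,321) predicted for a level rod. The point below it, (441,350), lies near the card's middle. A depth check of height and pitch is left.

```bash
python3 - <<'E'
from look import *
c=dict(np.load("top16.npz")); C=cloud(c)
hsv=cv2.cvtColor(c["pixels"],cv2.COLOR_RGB2HSV)
for v in range(197,205): print(v,[(int(C[v,u,2]*1000)) for u in range(426,438)])
s=dict(np.load("w16.npz")); W=cloud(s); T=s["TT"]
P=W[190:275,312:326].reshape(-1,3); P=P[(P[:,2]>.09)&(P[:,2]<.15)]
L=(P-T[:3,3])@T[:3,:3]; L=L[np.abs(L[:,1])<.008]
print(len(L),"z range",L[:,2].min(),L[:,2].max()); k=np.polyfit(L[:,2],-L[:,0],1); print("handle top slope deg (+=tip up)",np.degrees(np.arctan(k[0])),k)
s=dict(np.load("w2.npz")); W=cloud(s); T=s["TT"]
P=W[195:275,312:326].reshape(-1,3); L=(P-T[:3,3])@T[:3,:3]; L=L[(np.abs(L[:,1])<.008)&(L[:,0]<0)&(L[:,0]>-.05)]
print("ref w2",L[:,2].min(),L[:,2].max(),np.degrees(np.arctan(np.polyfit(L[:,2],-L[:,0],1)[0])))
E
```

```text
197 [477, 480, 479, 2, 5, 8, 1, 6, -4, 1, 6, 1]
198 [482, 479, 2, 1, 8, 4, 6, 0, 6, 7, 4, 0]
199 [481, 483, 111, 105, 106, 106, 107, 4, 0, 1, 2, 4]Traceback (most recent call last):
  File "<stdin>", line 4, in <module>
ValueError: cannot convert float NaN to integer
```

```bash
python3 - <<'E'
from look import *
c=dict(np.load("top16.npz")); C=cloud(c)
for v in range(199,204): print(v,(C[v,426:436,2]*1000).round(0))
def f(n,a,b):
    s=dict(np.load(n)); W=cloud(s); T=s["TT"]
    P=W[a:b,312:326].reshape(-1,3); P=P[np.isfinite(P[:,0])]; L=(P-T[:3,3])@T[:3,:3]; L=L[(np.abs(L[:,1])<.008)&(L[:,0]<0)&(L[:,0]>-.06)]
    k=np.polyfit(L[:,2],-L[:,0],1); r=-L[:,0]-np.polyval(k,L[:,2]); L=L[np.abs(r)<.003]; k=np.polyfit(L[:,2],-L[:,0],1)
    print(n,len(L),L[:,2].min().round(4),L[:,2].max().round(4),"pitch tip-up deg",np.degrees(np.arctan(k[0])).round(2))
f("w2.npz",197,275); f("w3.npz",200,275); f("w16.npz",194,275); f("w12.npz",205,275)
E
```

```text
199 [482. 483. 112. 105. 107. 106. 108.   4.   1.   1.]
200 [481. 483. 113. 114. 113. 107. 109. 111.   5.   6.]
201 [484. 109. 106. 110. 116. 107. 118. 111.   6.   5.]
202 [486.   7.   7. 104.   5.  -2.   1.  11.  -0.   0.]
203 [-3. 10.  2. -2.  4.  1.  8.  3.  6.  4.]
w2.npz 1061 -0.0341 0.0107 pitch tip-up deg 0.56
w3.npz 1048 -0.0341 0.0103 pitch tip-up deg 0.35
w16.npz 1127 -0.0378 0.0108 pitch tip-up deg 1.33
w12.npz 475 -0.032 0.0137 pitch tip-up deg -31.34
```

```bash
python3 - <<'E'
from look import *
s=dict(np.load("w11.npz")); W=cloud(s); T=s["TT"]
P=W[198:280,300:336].reshape(-1,3); P=P[np.isfinite(P[:,0])]; L=(P-T[:3,3])@T[:3,:3]
L=L[(np.abs(L[:,1])<.007)&(L[:,0]<.02)&(L[:,0]>-.07)]
for a in np.arange(-.045,.03,.005):
    q=L[(L[:,2]>a)&(L[:,2]<a+.005)]
    if len(q)>5: print(round(a+.0025,4),len(q),np.median(q[:,0]).round(4))
E
```

```text
-0.0375 141 -0.0361
-0.0325 389 -0.043
-0.0275 388 -0.0466
-0.0225 201 -0.0474
-0.0175 163 -0.0432
-0.0125 142 -0.0393
-0.0075 133 -0.0352
-0.0025 118 -0.0312
0.0025 105 -0.0272
0.0075 101 -0.0232
0.0125 85 -0.0192
0.0175 88 -0.0153
0.0225 77 -0.0112
0.0275 27 -0.0082
```

At the stop the handle's slope was 38.7°, consistent with the rod being coaxial in the 40° bore. I hand in.

```bash
python3 -c "
from plant import *
s=state();print(s['time'],s['tool_pos'],s['joint_vel'].round(4),s['grip_width'],s['wrist_force']);print(hand_in())"
```

```text
24.075 [ 0.55585034 -0.18314077  0.0853191 ] [ 0.0003  0.003   0.0052 -0.0001  0.0012  0.0007] 0.019966738874676825 [-0.17396508 -0.00430631 -1.67179588]
the job is handed in; nothing more can be done
None
```

I took the moisture reading and handed the job in at 24 s; `hand_in()` reports no verdict. The rod is still held by its handle, level, with its tip above the white card.

- **Insertion:** I lifted the rod by its handle and entered the funnel level. The tool cannot tilt, so I used the funnel walls to pivot the rod in the jaws to the tube's slope. I then slid it in until the collar stopped. At the stop, further push gave no motion, the force rose to about 8 N, and the handle's slope measured 38.7°.
- **Withdrawal:** I drew the rod out and used the tube's lower lip to turn it level again in the jaws before pulling it clear.
- **Last checks:** The rod is level to about 1°. The tip is about 10 cm above the card, near its middle. The grip is set to 30 N, the arm was practically at rest, and the views after withdrawal show the other objects where they were.
- **Disagreements:** The handle slipped back about 4 mm in the jaws while the rod was drawn out and levelled. The collar stopped about 2 mm deeper than my camera estimate of the mouth. The ring-based pitch readings in the tube (34–36°), and a 31° fit after drawing back, came out lower than the 38.7° depth measurement at the stop; I trust the depth measurement.

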